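Put the jeweller's bench tools back on their storage boards

ROBOT

A 7-joint arm with a two-finger parallel gripper is mounted at the origin on the work surface. World frame = base frame: x ahead of the robot, y to its left, z up, the work surface at z = 0. Lengths are in m, angles in rad, forces in N, time in s.
With the tool pointing down it reaches from about 0.4 to 0.9 m from the base axis. Payload 5.5 kg.
Tool frame: the origin (TCP) lies between the finger pads; the fingertips stand 25 mm ahead of it and the grasp point (between the pads) lies 6 mm ahead of it; z points along the fingers, y is the direction in which the jaws open and shut (so a half turn about z gives the same grasp; the last joint's range is limited). The gripper opens to 85 mm and grips with 20 to 120 N. Pads are 22 mm wide; open, the fingers measure 114 mm over their backs; the gripper's body (76 mm by 85 mm) begins 54 mm behind the grasp point. The pads swing forward as they close: fully open they stand 13 mm farther back than shut.
Start: joints at [-0.865, 0.501, -0.427, 1.55, 0.221, 1.138, -0.21], TCP at [0.278, 0.587, 0.256] pointing down, gripper open.
Joint ranges: [-2.88, 2.88], [-0.31, 2.03], [-1.54, 1.56], [0.2, 2.42], [-1.41, 4.55], [0.19, 2.02], [-2.57, 2.57]. Speed limits (rad/s): [2.57, 2.57, 3.14, 3.14, 3.14, 3.14, 3.14].

INTERFACE

Orientations are given as a unit quaternion [x, y, z, w].
In Python, from station import ctrl, optics gives the robot as it stands.
- The arm moves only by the tool arm_command, never from a script. Its arguments are lists of equal length, an entry for each row: "linear": the shift along the world's x, y, z each as a share of 0.12 m, from -1 to 1, a list of three; "turn": the turn, a rotation vector about the world's x, y, z each as a share of 45 degrees, from -1 to 1, a list of three; "grip": the gripper command: -1 is fully open, 1 is shut, values between are in proportion. A call has 1 to 10 rows; each row is the pose to reach, as a shift and turn from the pose measured when the call began; what a row does not reach only later rows make up. A row lasts 1/12 s, in which the tool goes at most 41.7 mm and 7.16 degrees, less where a joint would pass 70% of its speed; a pose out of reach is approached as far as the arm can. A call with a number of a shift or a turn outside -1 to 1 is refused whole. A call with a gripper value outside its range is refused whole. The fingers move at their own pace and stop on an object; "force" is the grip in N (left out, the last holds). Time passes only in rows, so rows that repeat a pose let the fingers close. It gives the time, the measured TCP pose, the force and the opening at its end, in the units of the state.
- ctrl.read_state(): the state, without advancing time (a new reading comes with each control period).
- optics.capture(name): name is "side" or "top" or "wrist"; returns the picture (420x560x3 uint8, blue, green, red); there is no depth.
- optics.camera_model(name): a dict with "camera_matrix" (3x3 intrinsics, pixels), "rvec" (rotation vector, rad) and "tvec" (3), from world to camera coordinates, as OpenCV has them. Camera axes: x right, y down, z forward; pixel columns grow to the right and rows downward; lengths in m; the calibration is good to about 2 mm. A picture is of the moment at which its call begins: read the wrist's pose just before it. camera_model takes no time and is no camera call; for the wrist camera it gives the pose at the moment of the call.
- ctrl.hand_in(): hands the job in, once; it reports no verdict.
The state is a dict: "time_s": time; "joint_positions": joint angles; "joint_velocities": joint speeds; "tau": joint torques, N m; "tool_pos": TCP position; "tool_rot": TCP orientation; "force": force on the tool from outside, world axes, zero at the start; "torque": the same for the moment, N m; "opening": finger opening in m.
Only numpy, scipy, OpenCV 4.12 (cv2) and the standard library are available. Lean on these libraries where they do the work, as an engineer would, in place of code of your own. Each camera call takes 0.05 s, during which the arm holds its last target.

TASK

Tidy the jeweller's bench: put each of the four tools (bur stand, doming block, horn anvil, brush) back on the storage board whose dark felt inlay has the shape and size of its foot. Set each one down upright, the brush bristles down, centred in the inlay and lined up with it (either way round), and leave the torch and the jar where they stand.

Things in the scene. Friction and masses are not known exactly. Their poses are not given: they have to be found in the camera images.
- bur_stand_mid (a point): bur stand: round light-wood disc, 52 mm diameter and 30 mm high, standing upright, with a cluster of short burs on top (within 20 mm of the axis; whole thing 50 mm high); about 90 g. Grip the wooden disc. Point on its axis 24 mm above its underside, z up.
- doming_block_mid (a point): doming block: steel cube of 42 mm edge with round cups in its faces; about 0.5 kg. Point at its centre, 21 mm above its underside; x and y are square to its upright faces, z up.
- anvil_mid (a point): small steel horn anvil, 50 mm high, about 0.75 kg: foot 34 x 80 mm and 14 mm high, narrower waist (26 mm wide), top 34 mm wide from 34 to 50 mm height and about as long as the foot, plus a thin horn that sticks out at the +y end to 66 mm from the middle. Point in the middle of the foot's outline, 25 mm above its underside; y along its length towards the horn, x across (34 mm, the way to grip it), z up.
- brush_mid (a point): bench brush lying bristles down: dark wooden back 36 x 110 mm (20 to 40 mm above the underside) over a stiff black bristle block 32 x 104 mm; 40 mm high in all, about 110 g; all rigid. Point at its centre, 20 mm above its underside; y along its length, x across (36 mm, the way to grip it), z up.
- round_board_felt (a point): storage board with the round inlay: light wood board 134 x 66 x 5 mm, fixed on the bench (it cannot be moved), with a flush dark felt inlay at its centre: a disc of 60 mm diameter, for the foot of the bur stand. This point is the centre of the inlay, on the board's top face (5 mm above the bench); y runs along the board's 134 mm length, z up.
- square_board_felt (a point): storage board with the square inlay: light wood board 134 x 66 x 5 mm, fixed on the bench (it cannot be moved), with a flush dark felt inlay at its centre: a 50 x 50 mm square, for the doming block. This point is the centre of the inlay, on the board's top face (5 mm above the bench); y runs along the board's 134 mm length, z up.
- short_board_felt (a point): storage board with the shorter oblong inlay: light wood board 134 x 66 x 5 mm, fixed on the bench (it cannot be moved), with a flush dark felt inlay at its centre: a 42 x 88 mm rectangle, 88 mm along y, for the foot of the anvil; the horn may point to either end. This point is the centre of the inlay, on the board's top face (5 mm above the bench); y runs along the board's 134 mm length, z up.
- long_board_felt (a point): storage board with the longer oblong inlay: light wood board 134 x 66 x 5 mm, fixed on the bench (it cannot be moved), with a flush dark felt inlay at its centre: a 44 x 118 mm rectangle, 118 mm along y, for the brush, either way round. This point is the centre of the inlay, on the board's top face (5 mm above the bench); y runs along the board's 134 mm length, z up.
- torch_mid (a point): bystander: gas hand torch standing in a yellow base, 85 x 85 mm and about 155 mm high, at the right of the work. Point on its axis 70 mm above the bench. To be left alone.
- jar_mid (a point): bystander: clear open jar, 72 mm diameter, 62 mm high, with polishing wheels on shanks standing in it (to about 105 mm), at the left of the work. Point on its axis 31 mm above the bench. To be left alone.
Not all that is in view belongs to the job. Leave any green look-alike of the part that bears doming_block_mid alone. Of the things shaped like the part that bears brush_mid, the black one is meant.

How it is judged:
By the outcome, as a careful person would: the job done as asked, in the order asked, and still so for the second after the job is handed in, with the robot touching nothing.
It also fails if it takes over 104 s, if anything falls off the work surface, if the arm or the gripper's body presses on something with over 40 N, if the wrist force passes 120 N, or if a joint passes its speed limit or range.

## Working session

There is one attempt and no reset: what is moved stays moved. The work goes in short steps, Python scripts to look and compute and a tool call to move; the robot and the scene stay as the last step left them, time stands still between calls to the robot, and variables do not carry over. Pictures are saved under pics/ and viewed, and the job is handed in when it is done.

Besides the shell and the picture viewer there is one more tool, called after "Emit:" as name(argument=value, ...) on one line, values as JSON. arm_command: Moves the arm, as the interface text tells. Its arguments: {"type":"object","properties":{"linear":{"type":"array","items":{"type":"array","items":{"type":"number","minimum":-1,"maximum":1}}},"turn":{"type":"array","items":{"type":"array","items":{"type":"number","minimum":-1,"maximum":1}}},"grip":{"type":"array","items":{"type":"number"}},"force":{"type":"number"}},"required":["linear","turn","grip"]}

```bash
ls; mkdir -p pics
python3 - <<'E'
from station import ctrl, optics
import cv2
s=ctrl.read_state(); print({k:s[k] for k in('time_s','tool_pos','tool_rot','opening','force')})
for n in("top","side"):
    cv2.imwrite(f"pics/{n}0.png",optics.capture(n)); m=optics.camera_model(n); print(n,m)
E
```

```text
pics
{'time_s': 0.0, 'tool_pos': array([0.27828693, 0.586696  , 0.255227  ]), 'tool_rot': array([ 2.19596706e-01,  9.75590226e-01, -9.64505726e-04, -2.58314929e-04]), 'opening': 0.08542963119840825, 'force': array([-0.31290763, -0.3151265 , -0.04818033])}
top {'camera_matrix': array([[461.90529818,   0.        , 281.59915792],
       [  0.        , 461.90529818, 202.81275672],
       [  0.        ,   0.        ,   1.        ]]), 'rvec': array([ 2.15558126, -2.14355707,  0.1078113 ]), 'tvec': array([0.01099831, 0.55259664, 1.21761465])}
side {'camera_matrix': array([[512.4948925 ,   0.        , 287.34790789],
       [  0.        , 512.4948925 , 211.30232083],
       [  0.        ,   0.        ,   1.        ]]), 'rvec': array([ 2.28538492, -0.63358533,  0.2425917 ]), 'tvec': array([-0.47282583,  0.23947504,  1.3438131 ])}
```

View pics/top0.png

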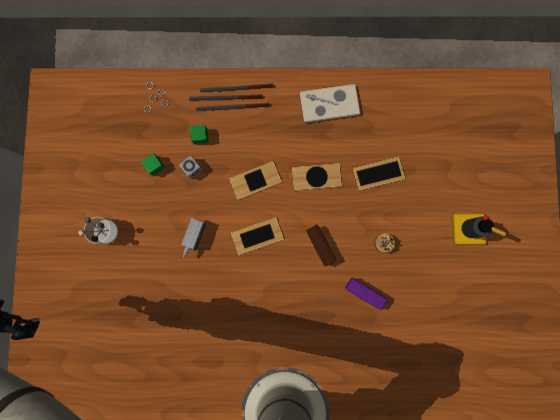

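View pics/side0.png

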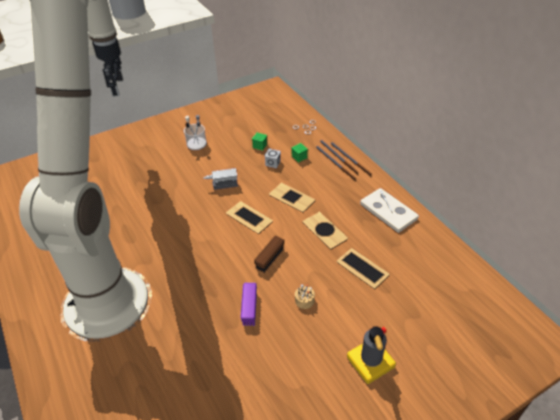

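Top view: the boards are square (256,180), round (317,177), long (379,173) and short (257,236).

- **Brush candidates:** the dark one at (321,245) and the purple one at (367,293). The dark back with black bristles fits.
- **Doming block candidates:** the grey cube at (190,167) and green ones at (199,134) and (152,164). The steel grey one fits.
- **Other tools:** the anvil is at (193,238), and the bur stand at (386,243).

I'll confirm with an enlarged crop.

Run:
```python
import cv2,numpy as np
im=cv2.imread("pics/top0.png")
a=cv2.resize(im[115:275,135:265],None,fx=3,fy=3,interpolation=cv2.INTER_CUBIC)
b=cv2.resize(im[150:310,290:420],None,fx=3,fy=3,interpolation=cv2.INTER_CUBIC)
cv2.imwrite("pics/crop0.png",np.hstack([a,b]))
```

```text
(no output)
```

View pics/crop0.png

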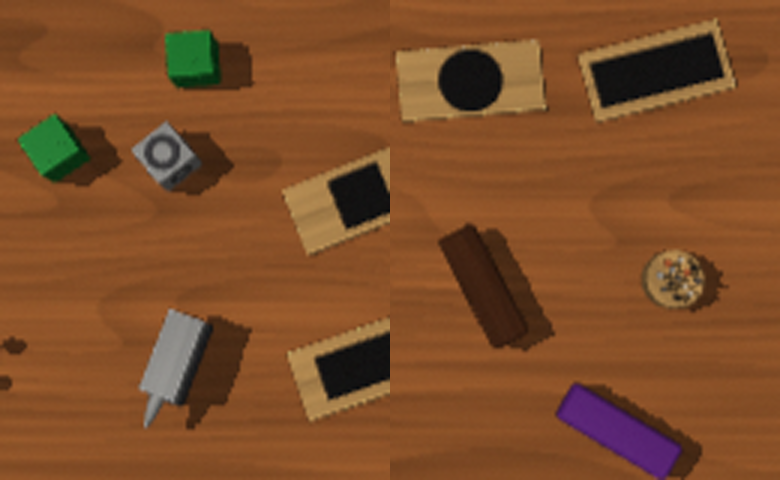

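The crop confirms it: grey steel cube, dark brown/black brush, and the green cubes and purple brush are decoys. Now I'll measure.

```bash
cat > h.py <<'E'
import cv2,numpy as np
from station import ctrl,optics
from scipy.spatial.transform import Rotation as R
def ray(m,px,z):
    Rm=cv2.Rodrigues(np.array(m["rvec"]))[0]; t=np.array(m["tvec"])
    c=-Rm.T@t
    px=np.atleast_2d(px).astype(float)
    d=np.c_[px,np.ones(len(px))]@np.linalg.inv(m["camera_matrix"]).T@Rm
    return c+d*((z-c[2])/d[:,2])[:,None]
def proj(m,P):
    return cv2.projectPoints(np.atleast_2d(P).astype(float),np.array(m["rvec"]),np.array(m["tvec"]),np.array(m["camera_matrix"]),None)[0][:,0]
def world_rect(m,cnt,z):
    """contour -> points on plane -> min area rect: centre, (short,long), angle of long axis deg"""
    P=ray(m,cnt.reshape(-1,2),z)[:,:2]
    (c,(w,h),a)=cv2.minAreaRect((P*1000).astype(np.float32))
    if w>h: L,S,ang=w,h,a
    else: L,S,ang=h,w,a+90
    return np.array(c)/1000,S,L,(ang+90)%180-90
def blob(mask,near,minarea=30):
    cs,_=cv2.findContours(mask.astype(np.uint8),cv2.RETR_EXTERNAL,cv2.CHAIN_APPROX_NONE)
    cs=[c for c in cs if cv2.contourArea(c)>=minarea]
    return min(cs,key=lambda c:np.linalg.norm(c.reshape(-1,2).mean(0)-near))
def st():
    s=ctrl.read_state(); q=R.from_quat(s["tool_rot"]).as_matrix()
    print("t %.2f"%s["time_s"],"pos",np.round(s["tool_pos"],4),"yaw of jaw y",round(np.degrees(np.arctan2(q[1,1],q[0,1])),2),"zax",np.round(q[:,2],3),"open",round(s["opening"],4),"F",np.round(s["force"],1),"j7",round(s["joint_positions"][6],2))
    return s
E
python3 - <<'E'
from h import *
im=cv2.imread("pics/top0.png"); m=optics.camera_model("top")
hsv=cv2.cvtColor(im,cv2.COLOR_BGR2HSV); V=hsv[...,2];S=hsv[...,1]
print("cam",ray(m,[280,210],1.0)[0])
dark=V<45
for n,p in dict(square=(256,180),round=(317,177),long=(379,173),short=(257,236)).items():
    c=blob(dark,p); print(n,cv2.contourArea(c),*world_rect(m,c,.005))
g=(S<60)&(V>70)
for n,p,z in(("dome",(190,167),.042),("anvil",(193,235),.05)):
    c=blob(g,p); print(n,*world_rect(m,c,z))
for n,p,z in(("bur",(386,243),.03),("brush",(321,245),.04),("torch",(470,229),.03),("jar",(105,232),.05)): print(n,ray(m,p,z)[0],[int(x) for x in hsv[p[1],p[0]]])
E
```

```text
cam [ 0.4310751  -0.00515921  1.        ]
square 247.5 [0.62015881 0.08924805] 45.79783630371094 48.15890121459961 -67.65780639648438
round 293.0 [ 0.63030457 -0.08206319] 52.893348693847656 53.730289459228516 0.010919056832790375
long 539.0 [ 0.64049585 -0.25486794] 40.11054229736328 114.96437072753906 -75.26444149017334
short 388.5 [0.46439304 0.08188226] 38.11076354980469 85.17564392089844 -70.47030830383301
dome [0.65261353 0.26778497] 41.96088790893555 42.326416015625 39.344940185546875
anvil [0.45562143 0.25624084] 33.96858596801758 102.31974792480469 -18.991256713867188
bur [ 0.44585521 -0.26598061  0.03      ] [17, 94, 100]
brush [ 0.43914448 -0.09165607  0.04      ] [11, 186, 63]
torch [ 0.48457251 -0.49053252  0.03      ] [150, 8, 32]
jar [0.46988203 0.48530529 0.05      ] [13, 37, 166]
```

Emit:
arm_command(linear=[[1, -1, 0.3], [1, -1, 0.3], [1, -1, 0.3], [1, -1, 0.3], [1, -1, 0.3]], turn=[[0, 0, 0], [0, 0, 0], [0, 0, 0], [0, 0, 0], [0, 0, 0]], grip=[-1, -1, -1, -1, -1])

```text
time_s: 0.52
tool_pos: [0.4064, 0.4598, 0.2921]
tool_rot: [0.225, 0.974, -0.002, 0.003]
force: [1.5, -1.1, -0.3]
opening: 0.0856
```

Emit:
arm_command(linear=[[0.8, -1, 0], [0.8, -1, 0], [0.8, -1, 0], [0.8, -1, 0], [0.8, -1, 0]], turn=[[0, 0, 0], [0, 0, 0], [0, 0, 0], [0, 0, 0], [0, 0, 0]], grip=[-1, -1, -1, -1, -1])

```text
time_s: 0.93
tool_pos: [0.5095, 0.3298, 0.2913]
tool_rot: [0.232, 0.973, -0.005, 0.005]
force: [0.5, -1.1, -1.1]
opening: 0.0856
```

Run:
```python
from h import *
s=st(); m=optics.camera_model("wrist"); cv2.imwrite("pics/w1.png",optics.capture("wrist"))
Rm=cv2.Rodrigues(m["rvec"])[0]; c=-Rm.T@m["tvec"]; print(c, R.from_quat(s["tool_rot"]).inv().apply(c-s["tool_pos"]), m["camera_matrix"][0,0], np.round(Rm[2],3)); print(ray(m,[280,210],0))
```

```text
t 0.93 pos [0.5095 0.3298 0.2913] yaw of jaw y 63.21 zax [ 0.007 -0.011 -1.   ] open 0.0856 F [ 0.5 -1.1 -1.1] j7 0.36
[0.43376039 0.36925303 0.40745761] [ 0.08411715  0.00027039 -0.11707571] 291.3258554246847 [ 0.299 -0.159 -0.941]
[[0.56125012 0.30074916 0.        ]]
```

View pics/w1.png

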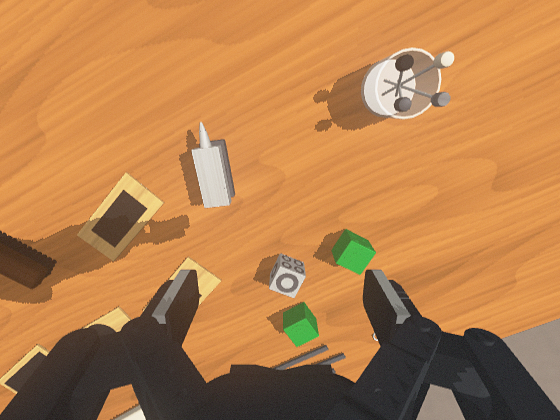

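The wrist view shows the anvil (210,175), dome block (287,275), greens (353,250) and (300,325), short board (120,215) and jar (405,85). I'll measure from here.

```bash
cat >> h.py <<'E'
def wcap(name,fn):
    m=optics.camera_model(name); im=optics.capture(name); cv2.imwrite(fn,im); return m,im
E
python3 - <<'E'
from h import *
m,im=wcap("wrist","pics/w2.png"); s=st(); print(s["joint_velocities"].round(3) if hasattr(s["joint_velocities"],'round') else s["joint_velocities"])
hsv=cv2.cvtColor(im,cv2.COLOR_BGR2HSV)
for p in [(210,175),(230,170),(285,265),(287,290),(297,285),(280,270),(120,215)]: print(p,hsv[p[1],p[0]])
S=hsv[...,1];V=hsv[...,2]
g=((S<50)&(V>150)); 
c=blob(g,(210,175)); print("anvil",cv2.contourArea(c),world_rect(m,c,.05))
g=((S<50)&(V>60)); 
c=blob(g,(210,170)); print("anvil all",cv2.contourArea(c),world_rect(m,c,.05))
c=blob(g,(287,275)); print("dome",cv2.contourArea(c),world_rect(m,c,.042))
c=blob(V<80,(120,215)); print("short",cv2.contourArea(c),world_rect(m,c,.005))
cv2.imwrite("pics/w2c.png",cv2.resize(im[100:340,80:380],None,fx=2.5,fy=2.5,interpolation=cv2.INTER_CUBIC))
E
```

```text
t 1.03 pos [0.504  0.3372 0.2915] yaw of jaw y 63.68 zax [ 0.004 -0.006 -1.   ] open 0.0856 F [-0.1  1.  -0.8] j7 0.36
[-0.046 -0.004 -0.06   0.003 -0.017 -0.003 -0.006]
(210, 175) [ 21  16 219]
(230, 170) [ 14 156 217]
(285, 265) [ 18  31 148]
(287, 290) [ 18  18 207]
(297, 285) [ 21  20 215]
(280, 270) [ 15  26 179]
(120, 215) [ 13 110  86]
anvil 1790.0 (array([0.45521692, 0.25705615]), 36.539859771728516, 104.57808685302734, -19.62468719482422)
anvil all 2110.5 (array([0.45629932, 0.26009204]), 42.984249114990234, 104.57599639892578, -19.638198852539062)
dome 1023.0 (array([0.643112  , 0.27080188]), 48.6915283203125, 60.30584716796875, -50.07680130004883)
short 768.0 (array([ 0.44934683, -0.09139204]), 48.972557067871094, 85.90989685058594, 24.01605796813965)
```

View pics/w2c.png

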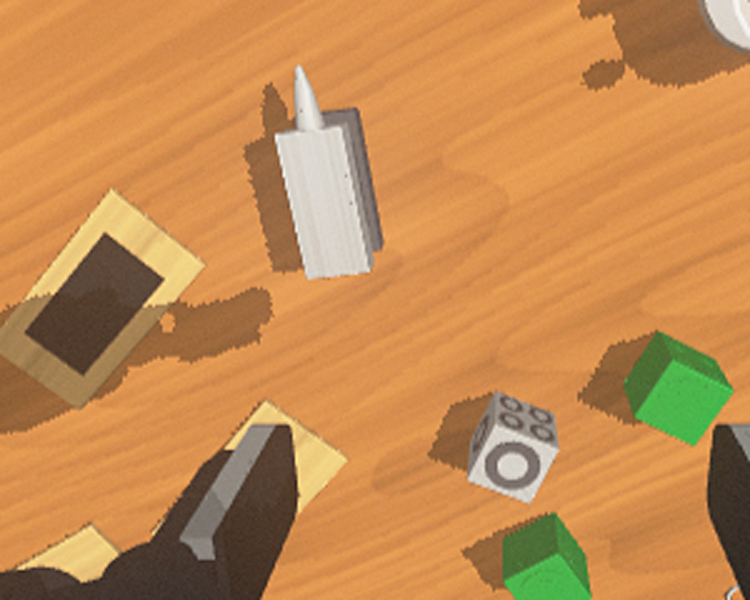

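Emit:
arm_command(linear=[[0.2, -1, 0], [0.2, -1, 0], [0.2, -1, 0], [0.2, -1, 0]], turn=[[0, 0, 0], [0, 0, 0], [0, 0, 0], [0, 0, 0]], grip=[-1, -1, -1, -1])

```text
time_s: 1.37
tool_pos: [0.5299, 0.2084, 0.2909]
tool_rot: [0.232, 0.973, -0.006, 0.003]
force: [0.5, -1.4, -1.2]
opening: 0.0852
```

Emit:
arm_command(linear=[[0, -1, 0], [0, -1, 0], [0, -1, 0], [0, -1, 0], [0, -1, 0]], turn=[[0, 0, 0], [0, 0, 0], [0, 0, 0], [0, 0, 0], [0, 0, 0]], grip=[-1, -1, -1, -1, -1])

```text
time_s: 1.78
tool_pos: [0.5297, 0.0862, 0.2907]
tool_rot: [0.234, 0.972, -0.006, 0.003]
force: [0.0, 1.0, -1.3]
opening: 0.0853
```

Run:
```python
from h import *
st(); m,im=wcap("wrist","pics/w3.png"); s=st(); print(np.round(s["joint_velocities"],3))
```

```text
t 1.78 pos [0.5297 0.0862 0.2907] yaw of jaw y 62.89 zax [ 0.003 -0.013 -1.   ] open 0.0853 F [ 0.   1.  -1.3] j7 0.82
t 1.83 pos [0.5296 0.089  0.2908] yaw of jaw y 63.1 zax [ 0.003 -0.012 -1.   ] open 0.0851 F [0.8 0.5 0.5] j7 0.81
[-0.032  0.007 -0.042 -0.011 -0.007 -0.001 -0.002]
```

View pics/w3.png

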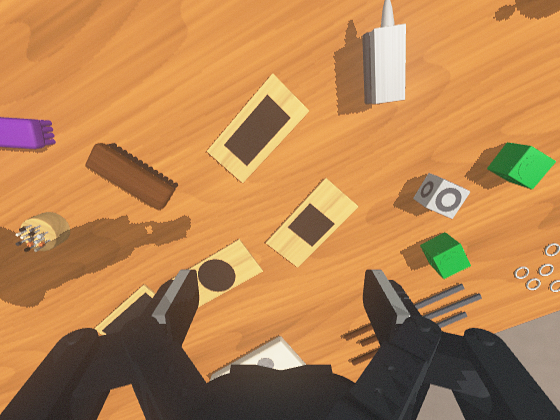

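This view has the felts at short (257,130), square (311,225) and round (216,275), the anvil (387,65), dome (441,195) and brush (132,175).

```bash
cat >> h.py <<'E'
def felts(m,im,pts,thr=110):
    hsv=cv2.cvtColor(im,cv2.COLOR_BGR2HSV)
    for n,p in pts.items():
        c=blob((hsv[...,2]<thr)&(hsv[...,1]<140),p); r=world_rect(m,c,.005)
        P=ray(m,c.reshape(-1,2),.005)[:,:2]; 
        M=cv2.moments((P*1000).astype(np.float32).reshape(-1,1,2)); cen=np.array([M["m10"],M["m01"]])/M["m00"]/1000
        print(n,cv2.contourArea(c),r[0].round(4),cen.round(4),round(r[1],1),round(r[2],1),round(r[3],2))
E
python3 - <<'E'
from h import *
im=cv2.imread("pics/w3.png"); m=optics.camera_model("wrist")
hsv=cv2.cvtColor(im,cv2.COLOR_BGR2HSV); print([tuple(int(v) for v in hsv[y,x]) for x,y in[(257,130),(311,225),(216,275),(130,230),(350,95),(132,175)]])
felts(m,im,dict(short=(257,130),square=(311,225),round=(216,275)))
E
```

```text
[(12, 103, 102), (11, 99, 108), (12, 96, 98), (14, 164, 162), (13, 148, 157), (12, 152, 141)]
short 1951.5 [0.4646 0.0831] [0.4645 0.0833] 40.4 85.9 -70.27
square 921.5 [0.6201 0.0907] [0.6203 0.091 ] 48.0 48.1 22.67
round 851.0 [ 0.6309 -0.0804] [ 0.631  -0.0801] 55.1 57.9 63.36
```

Emit:
arm_command(linear=[[-0.1, -1, 0], [-0.1, -1, 0], [-0.1, -1, 0], [-0.1, -1, 0]], turn=[[0, 0, 0], [0, 0, 0], [0, 0, 0], [0, 0, 0]], grip=[-1, -1, -1, -1])

```text
time_s: 2.17
tool_pos: [0.5169, -0.0368, 0.2907]
tool_rot: [0.236, 0.972, -0.007, 0.003]
force: [0.2, -1.1, -0.1]
opening: 0.0854
```

Emit:
arm_command(linear=[[0, -1, 0], [0, -1, 0], [0, -1, 0], [0, -1, 0], [0, -1, 0]], turn=[[0, 0, 0], [0, 0, 0], [0, 0, 0], [0, 0, 0], [0, 0, 0]], grip=[-1, -1, -1, -1, -1])

```text
time_s: 2.58
tool_pos: [0.5174, -0.1571, 0.2904]
tool_rot: [0.237, 0.972, -0.007, 0.003]
force: [-0.0, 1.2, 0.0]
opening: 0.0852
```

Run:
```python
from h import *
st(); m,im=wcap("wrist","pics/w4.png"); s=st(); print(np.round(s["joint_velocities"],3))
```

```text
t 2.58 pos [ 0.5174 -0.1571  0.2904] yaw of jaw y 62.63 zax [ 0.002 -0.015 -1.   ] open 0.0852 F [-0.   1.2  0. ] j7 1.3
t 2.63 pos [ 0.5177 -0.1547  0.2904] yaw of jaw y 62.82 zax [ 0.002 -0.014 -1.   ] open 0.0852 F [-0.7  0.5 -0.3] j7 1.3
[-0.026 -0.009 -0.034  0.012 -0.007 -0.     0.004]
```

View pics/w4.png

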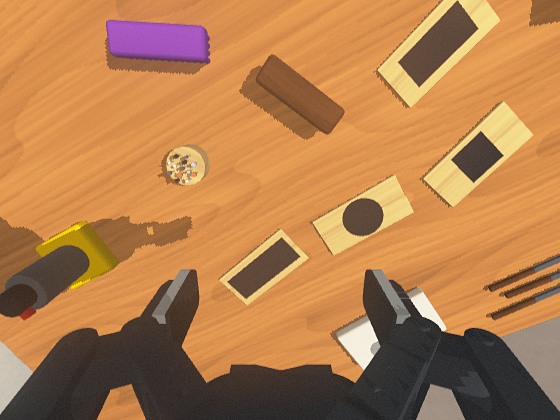

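Run:
```python
from h import *
im=cv2.imread("pics/w4.png"); m=optics.camera_model("wrist")
hsv=cv2.cvtColor(im,cv2.COLOR_BGR2HSV)
felts(m,im,dict(short=(440,45),square=(478,157),round=(362,217),long=(263,267)))
print(proj(m,[[.446,-.266,.03]]))
for x in range(155,215,4): print(x,hsv[166,x],end=' ')
cv2.imwrite("pics/w4c.png",cv2.resize(im[120:210,130:240],None,fx=6,fy=6,interpolation=cv2.INTER_CUBIC))
```

```text
short 2664.0 [0.4642 0.0825] [0.4642 0.0826] 40.5 86.9 -70.11
square 1246.5 [0.6198 0.0905] [0.6196 0.0902] 48.6 49.0 22.84
round 1100.5 [ 0.6305 -0.0806] [ 0.6305 -0.0808] 55.0 57.8 63.09
long 1642.0 [ 0.641  -0.2533] [ 0.641 -0.253] 41.9 115.6 -75.2
[[181.70656287 166.0596141 ]]
155 [ 14 161 217] 159 [ 13 158 171] 163 [ 13 160 151] 167 [ 24 112 249] 171 [ 16 133 177] 175 [ 23  29 246] 179 [ 20 126 243] 183 [ 17 122 201] 187 [ 16 130 163] 191 [ 16  86 175] 195 [ 16  88 211] 199 [ 19 125 229] 203 [ 19 126 232] 207 [ 16 128 181] 211 [ 14 163 222]
```

View pics/w4c.png

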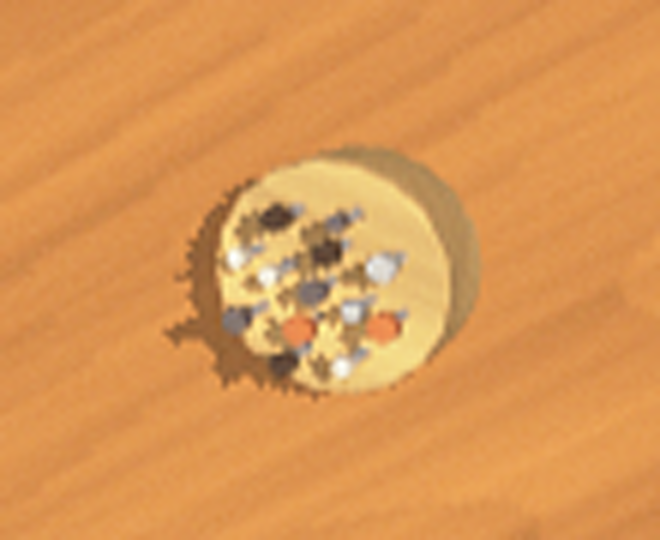

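Run:
```python
from h import *
im=cv2.imread("pics/w4.png"); m=optics.camera_model("wrist")
hsv=cv2.cvtColor(im,cv2.COLOR_BGR2HSV)
k=((hsv[...,1]<138)&(hsv[...,2]>185)).astype(np.uint8)
k=cv2.morphologyEx(k,cv2.MORPH_CLOSE,np.ones((5,5),np.uint8))
c=blob(k,(185,166)); h=cv2.convexHull(c); P=ray(m,h.reshape(-1,2),.03)[:,:2]
print(cv2.minEnclosingCircle((P*1000).astype(np.float32)),cv2.fitEllipse((P*1000).astype(np.float32)),ray(m,(185.7,165.8),.03))
# brush top: full silhouette
print([tuple(int(v) for v in hsv[y,x]) for x,y in[(300,90),(265,75),(330,120),(255,100),(290,120)]])
k=((hsv[...,2]<155)&(hsv[...,1]>140)&(hsv[...,0]<20));
```

```text
((447.1482849121094, -258.0038146972656), 29.274581909179688) ((448.4797668457031, -259.2212219238281), (49.200531005859375, 57.50216293334961), 166.81787109375) [[ 0.44809688 -0.26114957  0.03      ]]
[(12, 157, 141), (13, 149, 137), (12, 163, 147), (13, 158, 140), (14, 161, 152)]
```

Emit:
arm_command(linear=[[-0.58, -0.89, -1], [-0.58, -0.89, -1], [-0.58, -0.89, -1], [-0.58, -0.89, -1], [-0.58, -0.89, -1], [-0.58, -0.89, -1], [-0.58, -0.89, -1]], turn=[[0, 0, 0], [0, 0, 0], [0, 0, 0], [0, 0, 0], [0, 0, 0], [0, 0, 0], [0, 0, 0]], grip=[-1, -1, -1, -1, -1, -1, -1])

```text
time_s: 3.22
tool_pos: [0.4498, -0.2588, 0.1704]
tool_rot: [0.233, 0.972, -0.006, 0.003]
force: [0.1, 0.0, 0.2]
opening: 0.0858
```

Run:
```python
from h import *
st(); m,im=wcap("wrist","pics/w5.png"); s=st()
hsv=cv2.cvtColor(im,cv2.COLOR_BGR2HSV)
k=((hsv[...,1]<138)&(hsv[...,2]>185)).astype(np.uint8)
k=cv2.morphologyEx(k,cv2.MORPH_CLOSE,np.ones((7,7),np.uint8))
p=proj(m,[[.448,-.261,.03]])[0]; print(p)
c=blob(k,p,200); h=cv2.convexHull(c); P=ray(m,h.reshape(-1,2),.03)[:,:2]
print(cv2.minEnclosingCircle((P*1000).astype(np.float32)),cv2.fitEllipse((P*1000).astype(np.float32)))
cv2.drawContours(im,[h],-1,(255,0,255),1); cv2.imwrite("pics/w5d.png",im)
```

```text
t 3.22 pos [ 0.4498 -0.2588  0.1704] yaw of jaw y 63.01 zax [ 0.003 -0.012 -1.   ] open 0.0858 F [0.1 0.  0.2] j7 1.55
t 3.27 pos [ 0.4507 -0.2588  0.1712] yaw of jaw y 63.07 zax [ 0.005 -0.013 -1.   ] open 0.0854 F [1.  0.5 1.1] j7 1.55
[278.74638844 204.10381026]
((446.54095458984375, -263.10504150390625), 26.843048095703125) ((446.6172790527344, -263.8498229980469), (50.170684814453125, 52.67940902709961), 32.82805252075195)
```

View pics/w5d.png

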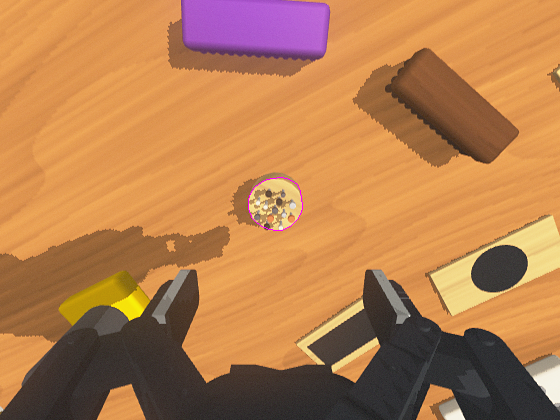

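Emit:
arm_command(linear=[[-0.035, -0.04, -0.2], [-0.035, -0.04, -0.5], [-0.035, -0.04, -0.85], [-0.035, -0.04, -0.85], [-0.035, -0.04, -0.85]], turn=[[0.017, 0.006, 0], [0.017, 0.006, 0], [0.017, 0.006, 0], [0.017, 0.006, 0], [0.017, 0.006, 0]], grip=[-1, -1, -1, -1, -1])

```text
time_s: 3.68
tool_pos: [0.4466, -0.2608, 0.0681]
tool_rot: [0.231, 0.973, 0.001, -0.002]
force: [0.7, 0.7, 0.5]
opening: 0.0855
```

```bash
python3 -c "
from h import *
st()"
```

```text
t 3.68 pos [ 0.4466 -0.2608  0.0681] yaw of jaw y 63.26 zax [-0.004  0.004 -1.   ] open 0.0855 F [0.7 0.7 0.5] j7 1.57
```

Emit:
arm_command(linear=[[0, -0.02, -0.15], [0, -0.02, -0.31], [0, -0.02, -0.31], [0, -0.02, -0.31], [0, -0.02, -0.31], [0, -0.02, -0.31], [0, -0.02, -0.31], [0, -0.02, -0.31], [0, -0.02, -0.31]], turn=[[0, 0, 0], [0, 0, 0], [0, 0, 0], [0, 0, 0], [0, 0, 0], [0, 0, 0], [0, 0, 0], [0, 0, 0], [0, 0, 0]], grip=[-1, -1, -1, -1, 0.6, 0.6, 0.6, 0.6, 0.6], force=35)

```text
time_s: 4.43
tool_pos: [0.4478, -0.2638, 0.0329]
tool_rot: [0.231, 0.973, 0.001, -0.001]
force: [-1.4, 1.4, 10.4]
opening: 0.0506
```

Emit:
arm_command(linear=[[0, 0, 0], [0, 0, 0], [0, 0, 0.2], [0, 0, 0.6], [0, 0, 0.9], [0, 0, 0.9]], turn=[[0, 0, 0], [0, 0, 0], [0, 0, 0], [0, 0, 0], [0, 0, 0], [0, 0, 0]], grip=[0.6, 0.6, 0.6, 0.6, 0.6, 0.6])

```text
time_s: 4.93
tool_pos: [0.4522, -0.2662, 0.1482]
tool_rot: [0.231, 0.973, -0.0, 0.005]
force: [1.8, -1.3, -0.4]
opening: 0.0507
```

Run:
```python
from h import *
m,im=wcap("wrist","pics/w6.png"); s=st()
print(s["tool_pos"]-[.6307,-.0806,0])
```

```text
t 4.98 pos [ 0.451  -0.2656  0.1455] yaw of jaw y 63.24 zax [ 0.007 -0.002 -1.   ] open 0.0509 F [ 0.4 -0.1 -1.7] j7 1.58
[-0.17967436 -0.18500135  0.14553574]
```

View pics/w6.png

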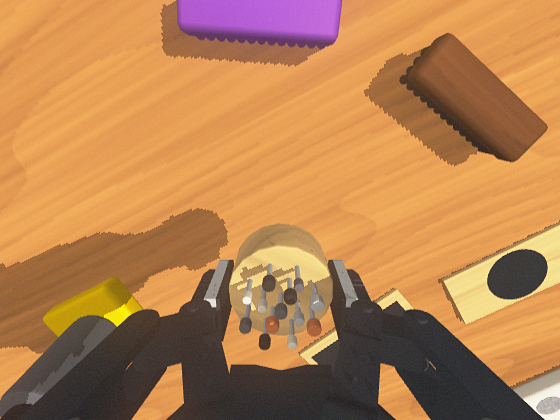

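Emit:
arm_command(linear=[[0.25, 0.25, 0], [0.5, 0.5, 0], [0.75, 0.77, 0], [0.75, 0.77, 0], [0.75, 0.77, 0]], turn=[[0, 0, 0], [0, 0, 0], [0, 0, 0], [0, 0, 0], [0, 0, 0]], grip=[0.6, 0.6, 0.6, 0.6, 0.6])

```text
time_s: 5.4
tool_pos: [0.5428, -0.1683, 0.1443]
tool_rot: [0.228, 0.974, 0.001, 0.003]
force: [-0.9, -0.9, -1.8]
opening: 0.0506
```

Emit:
arm_command(linear=[[0.25, 0.25, 0], [0.5, 0.5, 0], [0.75, 0.77, 0], [0.75, 0.77, 0], [0.75, 0.77, 0], [0.75, 0.77, 0]], turn=[[0, 0, 0], [0, 0, 0], [0, 0, 0], [0, 0, 0], [0, 0, 0], [0, 0, 0]], grip=[0.6, 0.6, 0.6, 0.6, 0.6, 0.6])

```text
time_s: 5.9
tool_pos: [0.6316, -0.0761, 0.1426]
tool_rot: [0.227, 0.974, 0.001, 0.002]
force: [-0.3, -0.6, -2.0]
opening: 0.0512
```

Run:
```python
from h import *
m,im=wcap("wrist","pics/w7.png"); s=st()
print((np.array([.632,-.081,.06])-s["tool_pos"])/.12)
```

```text
t 5.95 pos [ 0.6311 -0.0776  0.1428] yaw of jaw y 63.59 zax [ 0.004 -0.001 -1.   ] open 0.0506 F [ 0.  -0.5 -1.6] j7 1.16
[ 0.00725127 -0.02822987 -0.69019525]
```

View pics/w7.png

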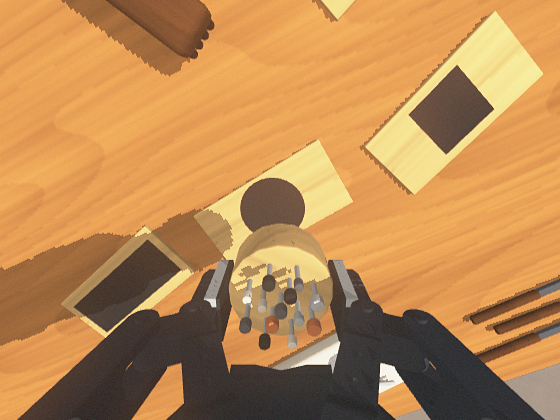

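Emit:
arm_command(linear=[[0.007, -0.025, -0.25], [0.007, -0.025, -0.5], [0.007, -0.025, -0.72], [0.007, -0.025, -0.72], [0.007, -0.025, -0.72]], turn=[[0, 0.005, 0], [0, 0.005, 0], [0, 0.005, 0], [0, 0.005, 0], [0, 0.005, 0]], grip=[0.6, 0.6, 0.6, 0.6, 0.6])

```text
time_s: 6.37
tool_pos: [0.6292, -0.0827, 0.0548]
tool_rot: [0.23, 0.973, -0.001, -0.002]
force: [0.4, -0.2, -0.4]
opening: 0.0507
```

Run:
```python
from h import *
m,im=wcap("wrist","pics/w8.png"); s=st()
print((np.array([.632,-.081,.038])-s["tool_pos"])/.12)
```

```text
t 6.42 pos [ 0.6312 -0.0824  0.0567] yaw of jaw y 63.47 zax [-0.001 -0.001 -1.   ] open 0.0508 F [ 0.8 -0.  -0.7] j7 1.15
[ 0.00646113  0.01128856 -0.15577176]
```

View pics/w8.png

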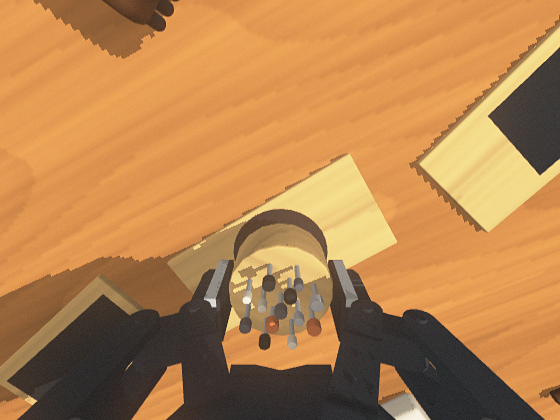

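Emit:
arm_command(linear=[[0.006, 0.01, -0.08], [0.006, 0.01, -0.15], [0.006, 0.01, -0.15], [0.006, 0.01, -0.15]], turn=[[0, 0, 0], [0, 0, 0], [0, 0, 0], [0, 0, 0]], grip=[0.6, 0.6, 0.6, 0.6])

```text
time_s: 6.75
tool_pos: [0.6318, -0.0812, 0.0388]
tool_rot: [0.229, 0.973, -0.001, -0.001]
force: [-0.6, 0.3, -1.0]
opening: 0.0506
```

```bash
python3 -c "
from h import *
st()"
```

```text
t 6.75 pos [ 0.6318 -0.0812  0.0388] yaw of jaw y 63.47 zax [-0.001 -0.001 -1.   ] open 0.0506 F [-0.6  0.3 -1. ] j7 1.15
```

Emit:
arm_command(linear=[[0, 0, -0.012], [0, 0, -0.022], [0, 0, -0.022], [0, 0, -0.022]], turn=[[0, 0, 0], [0, 0, 0], [0, 0, 0], [0, 0, 0]], grip=[0.6, 0.6, 0.6, 0.6])

```text
time_s: 7.08
tool_pos: [0.6324, -0.0812, 0.0381]
tool_rot: [0.229, 0.973, -0.001, 0.0]
force: [-4.3, 0.0, 8.7]
opening: 0.0508
```

```bash
python3 -c "
from h import *
st()"
```

```text
t 7.08 pos [ 0.6324 -0.0812  0.0381] yaw of jaw y 63.48 zax [-0.    -0.001 -1.   ] open 0.0508 F [-4.3  0.   8.7] j7 1.15
```

Contact (8.7 N). Release and rise.

Emit:
arm_command(linear=[[0, 0, 0], [0, 0, 0], [0, 0, 0], [0, 0, 0], [0, 0, 0], [0, 0, 0.3], [0, 0, 0.6], [0, 0, 1], [0, 0, 1], [0, 0, 1]], turn=[[0, 0, 0], [0, 0, 0], [0, 0, 0], [0, 0, 0], [0, 0, 0], [0, 0, 0], [0, 0, 0], [0, 0, 0], [0, 0, 0], [0, 0, 0]], grip=[-1, -1, -1, -1, -1, -1, -1, -1, -1, -1])

```text
time_s: 7.92
tool_pos: [0.6354, -0.0815, 0.1624]
tool_rot: [0.229, 0.973, -0.0, 0.004]
force: [0.4, 0.1, -0.3]
opening: 0.0851
```

Run:
```python
from h import *
m,im=wcap("wrist","pics/w9.png"); s=st()
hsv=cv2.cvtColor(im,cv2.COLOR_BGR2HSV)
cv2.imwrite("pics/w9c.png",cv2.resize(im[150:310,180:380],None,fx=4,fy=3.75,interpolation=cv2.INTER_CUBIC))
p=proj(m,[[.6307,-.0806,.035],[.6307,-.0806,.005]]);print(p, (p-[180,150])*[4,3.75])
```

```text
t 7.97 pos [ 0.6336 -0.0813  0.1598] yaw of jaw y 63.48 zax [ 0.003 -0.002 -1.   ] open 0.0854 F [ 0.4 -0.8 -0.9] j7 1.16
[[278.62814431 204.38681434]
 [278.77376699 194.77399939]] [[394.51257724 203.95055377]
 [395.09506796 167.90249773]]
```

View pics/w9c.png

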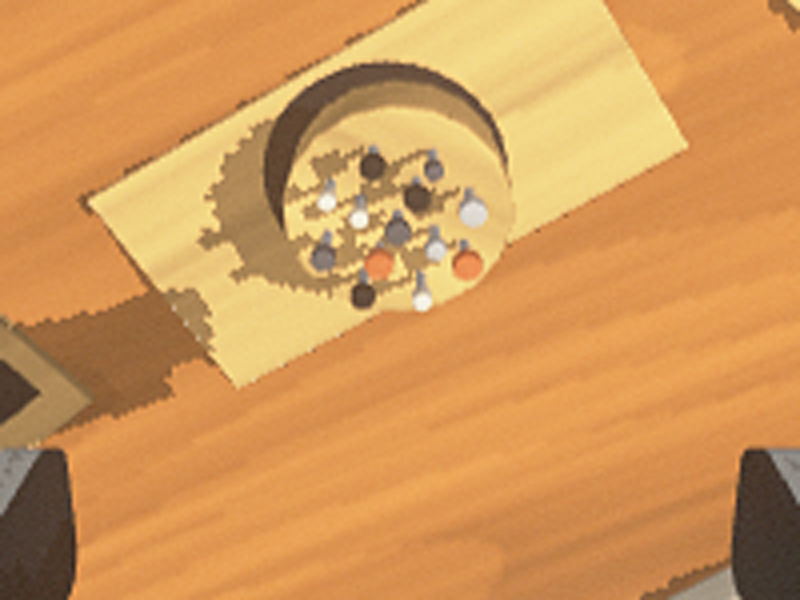

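Run:
```python
from h import *
m=optics.camera_model("wrist"); im=cv2.imread("pics/w9.png").copy()
th=np.linspace(0,2*np.pi,120)
for r,z,col in((.03,.005,(255,0,0)),(.026,.035,(255,0,255))):
    P=np.c_[.6307+r*np.cos(th),-.0806+r*np.sin(th),0*th+z]
    cv2.polylines(im,[np.round(proj(m,P)*16).astype(int)],True,col,1,shift=4)
cv2.imwrite("pics/w9e.png",cv2.resize(im[150:310,180:380],None,fx=4,fy=3.75,interpolation=cv2.INTER_CUBIC))
```

```text
(no output)
```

View pics/w9e.png

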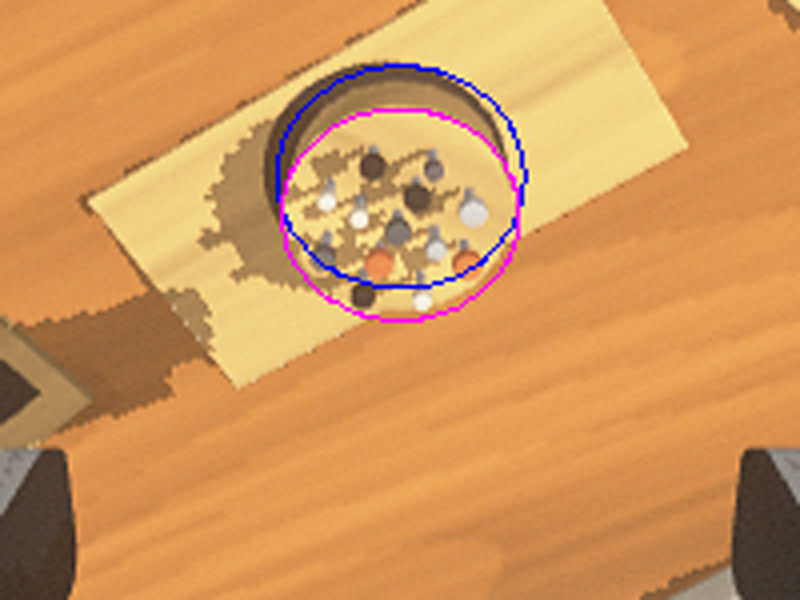

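Emit:
arm_command(linear=[[-0.014, 0, -0.35], [-0.014, 0, -0.7], [-0.014, 0, -1], [-0.014, 0, -1], [-0.014, 0, -1], [-0.014, 0, -1], [-0.014, 0, -1], [-0.014, 0, -1], [-0.014, 0, -1], [-0.014, 0, -1]], turn=[[0, 0.004, 0], [0, 0.004, 0], [0, 0.004, 0], [0, 0.004, 0], [0, 0.004, 0], [0, 0.004, 0], [0, 0.004, 0], [0, 0.004, 0], [0, 0.004, 0], [0, 0.004, 0]], grip=[-1, -1, -1, -1, -1, 0.6, 0.6, 0.6, 0.6, 0.6])

```text
time_s: 8.8
tool_pos: [0.6342, -0.0816, 0.043]
tool_rot: [0.229, 0.973, -0.001, 0.003]
force: [-0.6, 1.0, 7.0]
opening: 0.0508
```

```bash
python3 -c "
from h import *
s=st();print((np.array([.6298,-.0825,.043])-s['tool_pos'])/.12)"
```

```text
t 8.80 pos [ 0.6342 -0.0816  0.043 ] yaw of jaw y 63.47 zax [ 0.006 -0.002 -1.   ] open 0.0508 F [-0.6  1.   7. ] j7 1.15
[-0.03650872 -0.00781248 -0.00010406]
```

Emit:
arm_command(linear=[[0, 0, 0.1], [-0.022, -0.012, 0.12], [-0.022, -0.012, 0.12], [-0.022, -0.012, 0.12]], turn=[[0, 0.006, 0], [0, 0.006, 0], [0, 0.006, 0], [0, 0.006, 0]], grip=[0.6, 0.6, 0.6, 0.6])

```text
time_s: 9.13
tool_pos: [0.6316, -0.0834, 0.058]
tool_rot: [0.23, 0.973, -0.001, 0.001]
force: [0.1, 0.2, -0.5]
opening: 0.0507
```

```bash
python3 -c "
from h import *
s=st();print((np.array([.6315,-.0831,.043])-s['tool_pos'])/.12)"
```

```text
t 9.13 pos [ 0.6316 -0.0834  0.058 ] yaw of jaw y 63.45 zax [ 0.002 -0.003 -1.   ] open 0.0507 F [ 0.1  0.2 -0.5] j7 1.15
[-0.00070664  0.0022376  -0.12499791]
```

Emit:
arm_command(linear=[[0, 0, -0.06], [0, 0, -0.115], [0, 0, -0.115], [0, 0, -0.115]], turn=[[0, 0.002, 0], [0, 0.002, 0], [0, 0.002, 0], [0, 0.002, 0]], grip=[0.6, 0.6, 0.6, 0.6])

```text
time_s: 9.47
tool_pos: [0.6307, -0.0832, 0.0428]
tool_rot: [0.23, 0.973, -0.001, -0.001]
force: [0.6, -0.3, -1.3]
opening: 0.0507
```

```bash
python3 -c "
from h import *
s=st()"
```

```text
t 9.47 pos [ 0.6307 -0.0832  0.0428] yaw of jaw y 63.46 zax [-0.002 -0.003 -1.   ] open 0.0507 F [ 0.6 -0.3 -1.3] j7 1.15
```

Emit:
arm_command(linear=[[0.003, 0, -0.012], [0.004, 0, -0.02], [0.004, 0, -0.02]], turn=[[0, 0, 0], [0, 0, 0], [0, 0, 0]], grip=[0.6, 0.6, 0.6])

```text
time_s: 9.72
tool_pos: [0.6308, -0.0832, 0.0423]
tool_rot: [0.23, 0.973, -0.002, -0.001]
force: [-7.6, 0.6, 17.4]
opening: 0.0507
```

```bash
python3 -c "
from h import *
s=st()"
```

```text
t 9.72 pos [ 0.6308 -0.0832  0.0423] yaw of jaw y 63.45 zax [-0.003 -0.002 -1.   ] open 0.0507 F [-7.6  0.6 17.4] j7 1.15
```

Emit:
arm_command(linear=[[0, 0, 0.005], [0, 0, 0.005], [0, 0, 0.005], [0, 0, 0.005], [0, 0, 0.005], [0, 0, 0.3], [0, 0, 0.6], [0, 0, 1], [0, 0, 1], [0, 0, 1]], turn=[[0, 0, 0], [0, 0, 0], [0, 0, 0], [0, 0, 0], [0, 0, 0], [0, 0, 0], [0, 0, 0], [0, 0, 0], [0, 0, 0], [0, 0, 0]], grip=[-1, -1, -1, -1, -1, -1, -1, -1, -1, -1])

```text
time_s: 10.55
tool_pos: [0.6338, -0.0835, 0.1665]
tool_rot: [0.23, 0.973, -0.001, 0.003]
force: [0.4, -0.2, 0.4]
opening: 0.0854
```

Run:
```python
from h import *
m,im=wcap("wrist","pics/w10.png"); s=st()
th=np.linspace(0,2*np.pi,120)
for r,z,col in((.03,.005,(255,0,0)),(.026,.035,(255,0,255))):
    P=np.c_[.6297+r*np.cos(th),-.0826+r*np.sin(th),0*th+z]
    cv2.polylines(im,[np.round(proj(m,P)*16).astype(int)],True,col,1,shift=4)
cv2.imwrite("pics/w10e.png",cv2.resize(im[150:310,180:380],None,fx=4,fy=3.75,interpolation=cv2.INTER_CUBIC))
cv2.imwrite("pics/top10.png",optics.capture("top"))
```

```text
t 10.60 pos [ 0.632  -0.0833  0.1639] yaw of jaw y 63.45 zax [ 0.    -0.003 -1.   ] open 0.0851 F [-0.4  0.2 -0.2] j7 1.16
```

View pics/w10e.png

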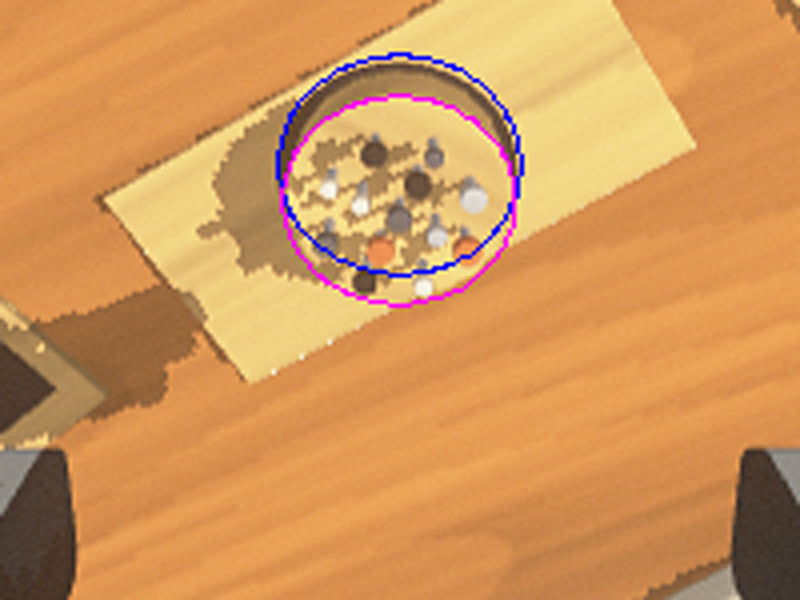

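Run:
```python
from h import *
im=cv2.imread("pics/w10.png")
cv2.imwrite("pics/w10f.png",cv2.resize(im[155:245,235:335],None,fx=7,fy=6.5,interpolation=cv2.INTER_CUBIC))
```

```text
(no output)
```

View pics/w10f.png

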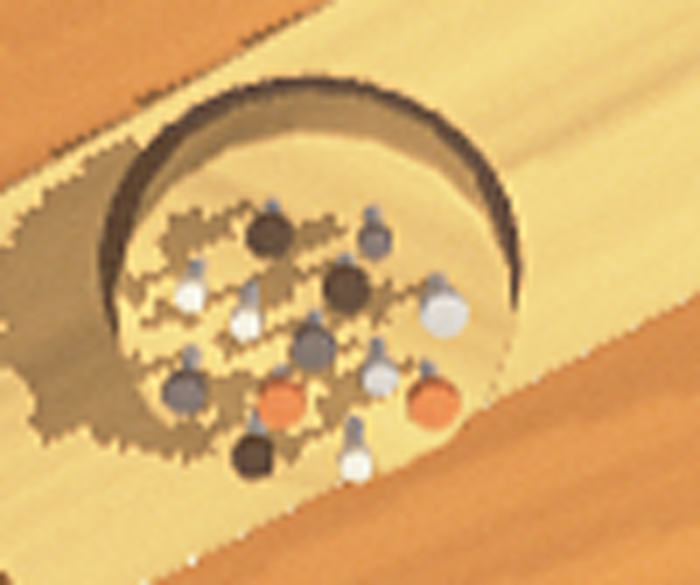

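Run:
```python
from h import *
im=cv2.imread("pics/top0.png"); m=optics.camera_model("top")
hsv=cv2.cvtColor(im,cv2.COLOR_BGR2HSV)
g=(abs(hsv[...,0].astype(int)-60)<15)&(hsv[...,1]>120)
d=np.array([.6526,.2678])
for p in((199,134),(152,164)):
    c,s,l,a=world_rect(m,blob(g,p),.042); print(c,s,l,a,(c-d)*1000)
    for t in (39.3,129.3):
        u=np.array([np.cos(np.radians(t)),np.sin(np.radians(t))]); print(t,(c-d)@u*1000,(c-d)@[-u[1],u[0]]*1000)
```

```text
[0.74032422 0.24303558] 46.955650329589844 50.67224884033203 5.383957862854004 [ 87.72421875 -24.7644165 ]
39.3 52.19922010023769 -74.72654348358246
129.3 -74.72654348358249 -52.19922010023767
[0.65576917 0.36777759] 45.92985916137695 53.252220153808594 34.916324615478516 [ 3.16916504 99.97758789]
39.3 65.77631919984769 75.35938906328933
129.3 75.3593890632893 -65.7763191998477
```

Emit:
arm_command(linear=[[0.05, 0.35, 0], [0.05, 0.7, 0], [0.05, 1, 0], [0.05, 1, 0]], turn=[[0, 0, -0.14], [0, 0, -0.28], [0, 0, -0.42], [0, 0, -0.53]], grip=[-1, -1, -1, -1])

```text
time_s: 10.98
tool_pos: [0.6345, 0.0493, 0.1593]
tool_rot: [0.423, 0.906, 0.001, -0.005]
force: [-0.7, 3.2, -0.6]
opening: 0.0857
```

Emit:
arm_command(linear=[[0.05, 0.35, 0], [0.05, 0.7, 0], [0.05, 1, 0], [0.05, 1, 0]], turn=[[0, 0, 0], [0, 0, 0], [0, 0, 0], [0, 0, 0]], grip=[-1, -1, -1, -1])

```text
time_s: 11.32
tool_pos: [0.6372, 0.1805, 0.1566]
tool_rot: [0.418, 0.908, 0.002, -0.008]
force: [-0.6, 2.3, 0.0]
opening: 0.0854
```

Emit:
arm_command(linear=[[0.03, 0.3, 0], [0.03, 0.6, 0], [0.03, 0.9, 0], [0.03, 0.9, 0], [0.03, 0.9, 0], [0.03, 0.9, 0]], turn=[[0, 0, 0], [0, 0, 0], [0, 0, 0], [0, 0, 0], [0, 0, 0], [0, 0, 0]], grip=[-1, -1, -1, -1, -1, -1])

```text
time_s: 11.82
tool_pos: [0.6396, 0.2876, 0.154]
tool_rot: [0.418, 0.909, 0.001, -0.009]
force: [0.4, -0.8, 0.1]
opening: 0.0853
```

Run:
```python
from h import *
m,im=wcap("wrist","pics/w11.png"); s=st(); print(proj(m,[[.6526,.2678,.042]]))
```

```text
t 11.87 pos [0.6403 0.2862 0.1545] yaw of jaw y 40.49 zax [-0.016  0.009 -1.   ] open 0.0852 F [ 0.  -0.7 -0.2] j7 0.25
[[277.50347499 244.2954714 ]]
```

View pics/w11.png

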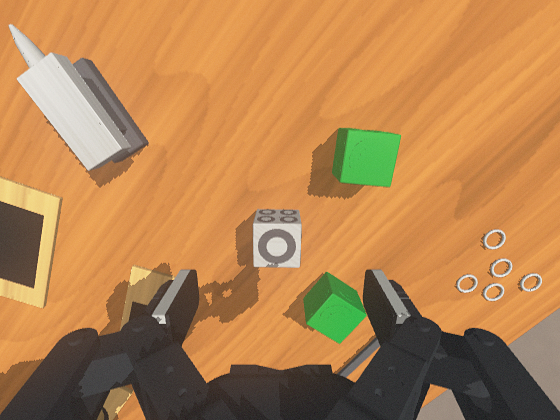

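Run:
```python
from h import *
im=cv2.imread("pics/w11.png"); m=optics.camera_model("wrist")
cv2.imwrite("pics/w11c.png",cv2.resize(im[200:280,240:320],None,fx=7,fy=7,interpolation=cv2.INTER_CUBIC))
```

```text
(no output)
```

View pics/w11c.png

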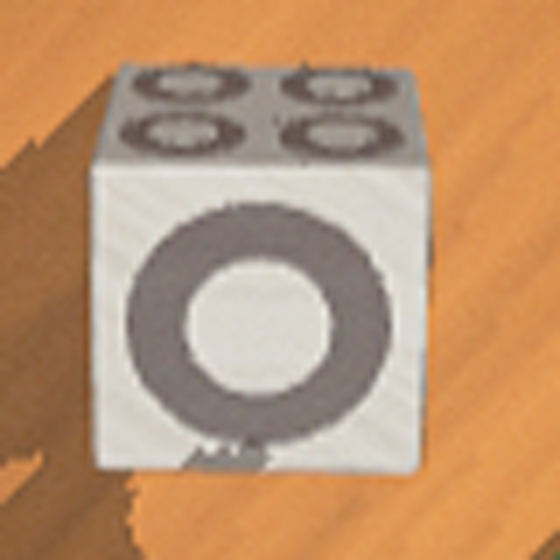

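Run:
```python
from h import *
m=optics.camera_model("wrist")
q=np.array([(92,165),(430,165),(424,470),(98,468)])/7+[240,200]-.43
P=ray(m,q,.042)[:,:2]; print(P.round(4),P.mean(0).round(4))
for i in range(4):
    d=P[(i+1)%4]-P[i]; print(round(np.linalg.norm(d)*1000,1),round(np.degrees(np.arctan2(d[1],d[0])),1))
s=st(); print((np.r_[P.mean(0),.03]-s["tool_pos"])/.12)
```

```text
[[0.6249 0.2675]
 [0.6559 0.2941]
 [0.6829 0.2627]
 [0.6513 0.2359]] [0.6538 0.265 ]
40.9 40.6
41.4 -49.3
41.5 -139.7
41.1 129.8
t 11.87 pos [0.6403 0.2862 0.1545] yaw of jaw y 40.49 zax [-0.016  0.009 -1.   ] open 0.0852 F [ 0.  -0.7 -0.2] j7 0.25
[ 0.11213795 -0.17675691 -1.03778298]
```

Emit:
arm_command(linear=[[0.11, -0.177, 0], [0.11, -0.177, -0.2], [0.11, -0.177, -0.4], [0.11, -0.177, -0.66], [0.11, -0.177, -0.66], [0.11, -0.177, -0.66]], turn=[[-0.011, -0.02, 0], [-0.011, -0.02, 0], [-0.011, -0.02, 0], [-0.011, -0.02, 0], [-0.011, -0.02, 0], [-0.011, -0.02, 0]], grip=[-1, -1, -1, -1, -1, -1])

```text
time_s: 12.37
tool_pos: [0.6523, 0.2615, 0.0731]
tool_rot: [0.42, 0.908, -0.002, -0.001]
force: [-1.1, -0.5, 1.2]
opening: 0.0858
```

Run:
```python
from h import *
s=st(); print((np.array([.6538,.265,.031])-s["tool_pos"])/.12)
```

```text
t 12.37 pos [0.6523 0.2615 0.0731] yaw of jaw y 40.34 zax [-0.005 -0.003 -1.   ] open 0.0858 F [-1.1 -0.5  1.2] j7 0.27
[ 0.01264008  0.02904639 -0.35062701]
```

Emit:
arm_command(linear=[[0.012, 0.028, -0.15], [0.012, 0.028, -0.33], [0.012, 0.028, -0.33], [0.012, 0.028, -0.33], [0.012, 0.028, -0.33], [0.012, 0.028, -0.33], [0.012, 0.028, -0.33], [0.012, 0.028, -0.33], [0.012, 0.028, -0.33], [0.012, 0.028, -0.33]], turn=[[0, -0.005, 0], [0, -0.005, 0], [0, -0.005, 0], [0, -0.005, 0], [0, -0.005, 0], [0, -0.005, 0], [0, -0.005, 0], [0, -0.005, 0], [0, -0.005, 0], [0, -0.005, 0]], grip=[-1, -1, -1, -1, 0.8, 0.8, 0.8, 0.8, 0.8, 0.8], force=60)

```text
time_s: 13.2
tool_pos: [0.6548, 0.2652, 0.0353]
tool_rot: [0.42, 0.908, -0.001, 0.001]
force: [-1.0, -0.7, 5.8]
opening: 0.0415
```

Run:
```python
from h import *
s=st()
```

```text
t 13.20 pos [0.6548 0.2652 0.0353] yaw of jaw y 40.33 zax [ 0.001 -0.003 -1.   ] open 0.0415 F [-1.  -0.7  5.8] j7 0.27
```

Emit:
arm_command(linear=[[0, 0, 0.25], [0, 0, 0.5], [0, 0, 0.8], [-0.1, -0.25, 0.8], [-0.1, -0.5, 0.8], [-0.1, -0.7, 0.8], [-0.1, -0.7, 0.8]], turn=[[0, 0, 0], [0, 0, 0], [0, 0, 0], [0, 0, -0.13], [0, 0, -0.26], [0, 0, -0.393], [0, 0, -0.393]], grip=[0.8, 0.8, 0.8, 0.8, 0.8, 0.8, 0.8])

```text
time_s: 13.78
tool_pos: [0.6428, 0.1717, 0.131]
tool_rot: [0.56, 0.829, -0.004, 0.002]
force: [1.3, -3.4, -4.1]
opening: 0.0409
```

Run:
```python
from h import *
s=st(); print((np.array([.620,.09,.125])-s["tool_pos"])/.12)
```

```text
t 13.78 pos [0.6428 0.1717 0.131 ] yaw of jaw y 21.9 zax [-0.001 -0.01  -1.   ] open 0.0409 F [ 1.3 -3.4 -4.1] j7 0.11
[-0.18999525 -0.68095805 -0.04988541]
```

Emit:
arm_command(linear=[[-0.06, -0.22, 0], [-0.12, -0.45, 0], [-0.19, -0.69, 0], [-0.19, -0.69, 0], [-0.19, -0.69, 0], [-0.19, -0.69, 0]], turn=[[0.013, 0, 0.018], [0.013, 0, 0.018], [0.013, 0, 0.018], [0.013, 0, 0.018], [0.013, 0, 0.018], [0.013, 0, 0.018]], grip=[0.8, 0.8, 0.8, 0.8, 0.8, 0.8])

```text
time_s: 14.28
tool_pos: [0.6197, 0.0893, 0.1307]
tool_rot: [0.554, 0.832, 0.0, -0.001]
force: [-0.8, 0.9, -4.3]
opening: 0.0412
```

Run:
```python
from h import *
m,im=wcap("wrist","pics/w12.png"); s=st(); print((np.array([.6197,.089,.06])-s["tool_pos"])/.12)
```

```text
t 14.33 pos [0.6198 0.0904 0.1308] yaw of jaw y 22.8 zax [-0.001  0.002 -1.   ] open 0.0412 F [ 0.4  1.2 -3.7] j7 0.25
[-0.00115169 -0.01177473 -0.58991365]
```

View pics/w12.png

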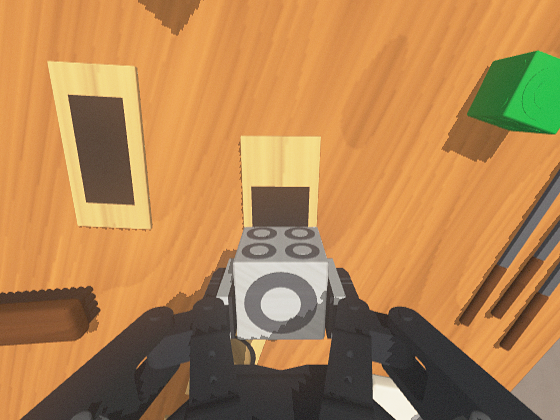

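Run:
```python
from h import *
im=cv2.imread("pics/w12.png"); m=optics.camera_model("wrist")
V=cv2.cvtColor(im,cv2.COLOR_BGR2HSV)[...,2].astype(float)
for x in (260,270,280,290,300):
    d=np.diff(cv2.GaussianBlur(V,(3,3),0)[175:200,x]); print(x,175+.5+np.argmin(d),end=' ')
for y in (195,205,215):
    d=np.diff(cv2.GaussianBlur(V,(3,3),0)[y,240:320]); print(y,240.5+np.argmin(d),240.5+np.argmax(d))
A,B=ray(m,[(251.5,186.3),(308.5,186.3)],.005)[:,:2]; print(A,B,np.linalg.norm(B-A),np.degrees(np.arctan2(*(B-A)[::-1])))
u=(B-A)/np.linalg.norm(B-A); n=np.array([u[1],-u[0]]); print((A+B)/2+n*.025)
```

```text
260 186.5 270 186.5 280 186.5 290 186.5 300 186.5 195 251.5 308.5
205 251.5 308.5
215 251.5 307.5
[0.58843033 0.10205606] [0.63348143 0.12096823] 0.04885972128466477 22.772351499664623
[0.62063265 0.08846089]
```

Emit:
arm_command(linear=[[0.002, -0.014, -0.25], [0.002, -0.014, -0.45], [0.002, -0.014, -0.6], [0.002, -0.014, -0.7], [0.002, -0.014, -0.7], [0.002, -0.014, -0.7]], turn=[[0, 0, 0], [0, 0, 0], [0, 0, 0], [0, 0, 0], [0, 0, 0], [0, 0, 0]], grip=[0.8, 0.8, 0.8, 0.8, 0.8, 0.8])

```text
time_s: 14.83
tool_pos: [0.6198, 0.0898, 0.0463]
tool_rot: [0.553, 0.833, 0.0, -0.001]
force: [-0.4, -0.1, -3.1]
opening: 0.0412
```

Run:
```python
from h import *
m,im=wcap("wrist","pics/w13.png"); s=st(); print((np.array([.620,.0887,.041])-s["tool_pos"])/.12)
```

```text
t 14.88 pos [0.6208 0.0896 0.0474] yaw of jaw y 22.85 zax [ 0.     0.002 -1.   ] open 0.0413 F [ 0.5  0.3 -3.8] j7 0.26
[-0.00684947 -0.0077692  -0.05349499]
```

View pics/w13.png

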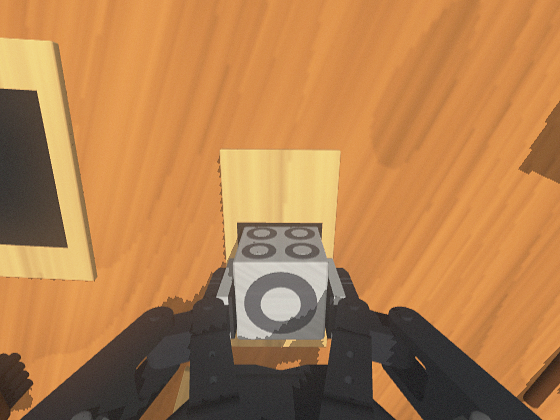

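Emit:
arm_command(linear=[[-0.007, -0.007, -0.03], [-0.007, -0.007, -0.055], [-0.007, -0.007, -0.055]], turn=[[0, 0, 0], [0, 0, 0], [0, 0, 0]], grip=[0.8, 0.8, 0.8])

```text
time_s: 15.13
tool_pos: [0.6203, 0.0889, 0.0413]
tool_rot: [0.553, 0.833, 0.001, -0.0]
force: [-0.5, -1.1, -5.4]
opening: 0.0412
```

Run:
```python
from h import *
s=st()
```

```text
t 15.13 pos [0.6203 0.0889 0.0413] yaw of jaw y 22.86 zax [ 0.001  0.002 -1.   ] open 0.0412 F [-0.5 -1.1 -5.4] j7 0.26
```

Not yet in contact (−5 N is the weight), so lower a bit more.

Emit:
arm_command(linear=[[0, 0, -0.012], [0, 0, -0.018], [0, 0, -0.018]], turn=[[0, 0, 0], [0, 0, 0], [0, 0, 0]], grip=[0.8, 0.8, 0.8])

```text
time_s: 15.38
tool_pos: [0.6206, 0.0889, 0.0403]
tool_rot: [0.553, 0.833, 0.001, -0.0]
force: [-2.2, 0.3, 3.8]
opening: 0.041
```

Run:
```python
from h import *
m,im=wcap("wrist","pics/w14.png"); s=st()
cv2.imwrite("pics/w14c.png",cv2.resize(im[200:350,200:360],None,fx=4,fy=4,interpolation=cv2.INTER_CUBIC))
```

```text
t 15.43 pos [0.6206 0.0889 0.0403] yaw of jaw y 22.85 zax [ 0.001  0.003 -1.   ] open 0.0413 F [-3.8 -1.1  5.2] j7 0.26
```

View pics/w14c.png

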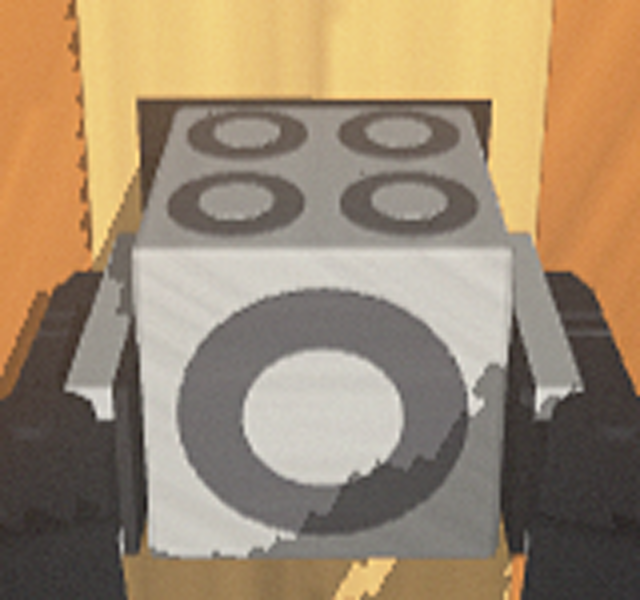

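Run:
```python
from h import *
m=optics.camera_model("wrist"); im=cv2.imread("pics/w14.png")
V=cv2.GaussianBlur(cv2.cvtColor(im,cv2.COLOR_BGR2GRAY),(1,1),0)
for x in(250,265,285,300,312):print(x,V[221:234,x])
A=ray(m,[(280,224.8),(280,227.2)],.005); print(A, np.linalg.norm(A[1]-A[0])*1000)
B=ray(m,[(233.5,261.7),(327.5,261.7),(323,338.5),(238,338.5)],.047); print(B.mean(0))
```

```text
250 [206 209 200 154  72 101 141 152 138  93  97  99 100]
265 [196 196 187 145  79  97 116  95 110 145 153 152 152]
285 [209 209 215 193  72  99 140 154 151 141 100  91  91]
300 [203 204 209 187  76  92 117  99 128 155 155 151 154]
312 [204 203 206 188  69  98 137 150 145 125  94  99  99]
[[0.6117634  0.11061802 0.005     ]
 [0.61232782 0.10927478 0.005     ]] 1.4570019722398846
[0.61994272 0.09166826 0.047     ]
```

Emit:
arm_command(linear=[[0, 0, 0.03], [0.001, -0.024, 0.03], [0.001, -0.024, 0.03], [0.001, -0.024, 0.015], [0.001, -0.024, -0.005], [0.001, -0.024, -0.005], [0.001, -0.024, -0.005]], turn=[[0, 0, 0], [0, 0, 0], [0, 0, 0], [0, 0, 0], [0, 0, 0], [0, 0, 0], [0, 0, 0]], grip=[0.8, 0.8, 0.8, 0.8, 0.8, 0.8, 0.8])

```text
time_s: 16.02
tool_pos: [0.6209, 0.0858, 0.0403]
tool_rot: [0.553, 0.833, 0.001, -0.0]
force: [-2.8, 0.2, 5.1]
opening: 0.0413
```

Run:
```python
from h import *
m,im=wcap("wrist","pics/w15.png"); s=st()
cv2.imwrite("pics/w15c.png",cv2.resize(im[200:350,200:360],None,fx=4,fy=4,interpolation=cv2.INTER_CUBIC))
```

```text
t 16.07 pos [0.6209 0.0858 0.0403] yaw of jaw y 22.84 zax [ 0.002  0.002 -1.   ] open 0.0411 F [-1.9 -0.1  5.1] j7 0.27
```

View pics/w15c.png

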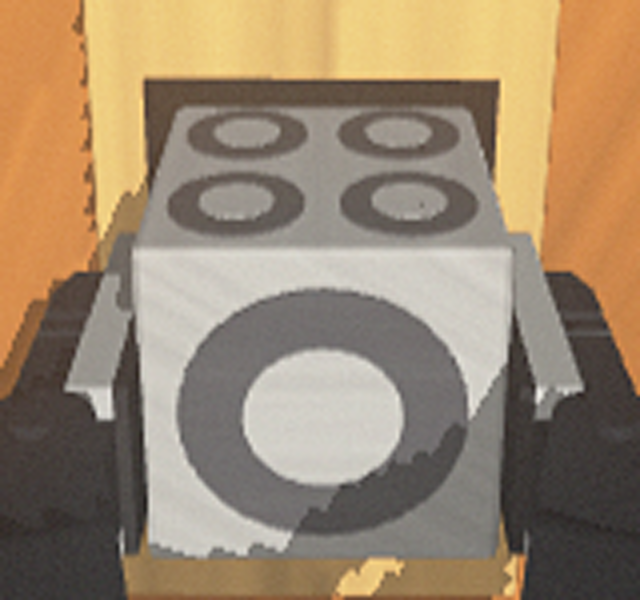

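Centred now: gaps are about equal left and right, and about 4 mm at the back. Release and rise.

Emit:
arm_command(linear=[[0, 0, 0.005], [0, 0, 0.005], [0, 0, 0.005], [0, 0, 0.005], [0, 0, 0.005], [0, 0, 0.3], [0, 0, 0.6], [0, 0, 1], [0, 0, 1], [0, 0, 1]], turn=[[0, 0, 0], [0, 0, 0], [0, 0, 0], [0, 0, 0], [0, 0, 0], [0, 0, 0], [0, 0, 0], [0, 0, 0], [0, 0, 0], [0, 0, 0]], grip=[-1, -1, -1, -1, -1, -1, -1, -1, -1, -1])

```text
time_s: 16.9
tool_pos: [0.6239, 0.0863, 0.1647]
tool_rot: [0.553, 0.833, 0.004, 0.003]
force: [0.1, 0.4, -0.8]
opening: 0.0853
```

Run:
```python
from h import *
m,im=wcap("wrist","pics/w16.png"); s=st()
```

```text
t 16.95 pos [0.6221 0.0861 0.1622] yaw of jaw y 22.84 zax [ 0.005  0.003 -1.   ] open 0.0856 F [ 0.7 -0.1 -0.2] j7 0.26
```

View pics/w16.png

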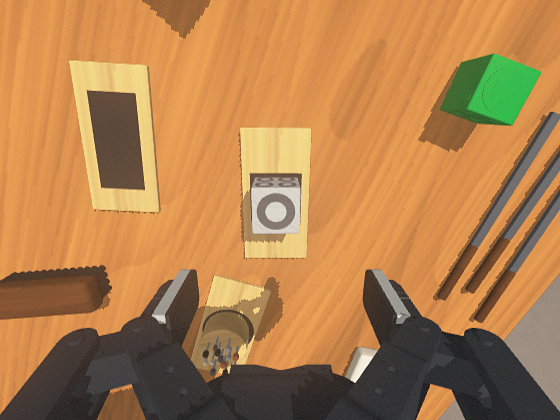

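Emit:
arm_command(linear=[[-0.15, 0.2, 0], [-0.3, 0.4, 0], [-0.5, 0.6, 0], [-0.65, 0.7, 0], [-0.65, 0.7, 0]], turn=[[0, 0, 0.13], [0, 0, 0.26], [0, 0, 0.4], [0, 0, 0.53], [0, 0, 0.6]], grip=[-1, -1, -1, -1, -1])

```text
time_s: 17.37
tool_pos: [0.5381, 0.1747, 0.1597]
tool_rot: [0.337, 0.941, 0.002, -0.003]
force: [-0.9, 0.1, -0.4]
opening: 0.0854
```

Emit:
arm_command(linear=[[-0.15, 0.2, 0], [-0.3, 0.4, 0], [-0.5, 0.6, 0], [-0.63, 0.68, 0], [-0.63, 0.68, 0], [-0.63, 0.68, 0]], turn=[[0, 0, 0.13], [0, 0, 0.26], [0, 0, 0.4], [0, 0, 0.46], [0, 0, 0.46], [0, 0, 0.46]], grip=[-1, -1, -1, -1, -1, -1])

```text
time_s: 17.87
tool_pos: [0.461, 0.2561, 0.1585]
tool_rot: [0.162, 0.987, 0.001, -0.004]
force: [0.2, -0.9, 0.3]
opening: 0.0852
```

Run:
```python
from h import *
m,im=wcap("wrist","pics/w17.png"); s=st()
```

```text
t 17.92 pos [0.4623 0.2552 0.1588] yaw of jaw y 71.18 zax [-0.007  0.003 -1.   ] open 0.0852 F [ 0.1 -0.6 -0.1] j7 0.62
```

View pics/w17.png

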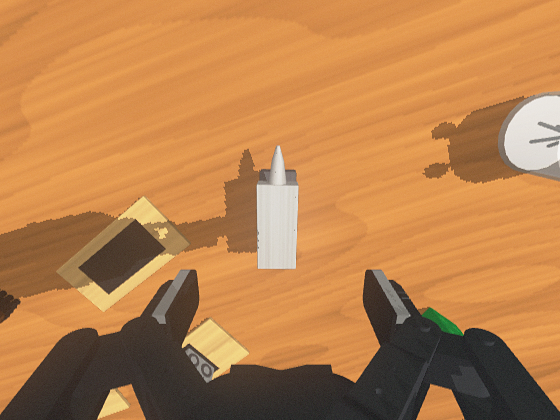

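Run:
```python
from h import *
im=cv2.imread("pics/w17.png")
cv2.imwrite("pics/w17c.png",cv2.resize(im[140:280,230:330],None,fx=4.2,fy=4.2,interpolation=cv2.INTER_CUBIC))
```

```text
(no output)
```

View pics/w17c.png

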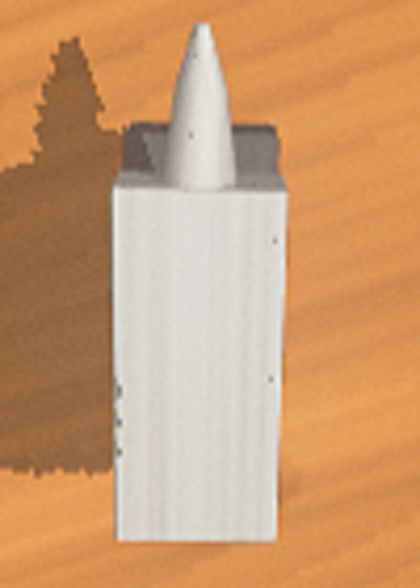

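Run:
```python
from h import *
m=optics.camera_model("wrist")
f=lambda q,z: ray(m,np.array(q)/4.2+[230,140]-.4,z)[:,:2]
P=f([(112,190),(288,190),(277,541),(117,541)],.05); print(P.round(4),P.mean(0))
for i in range(4):
    d=P[(i+1)%4]-P[i]; print(round(np.linalg.norm(d)*1000,1),round(np.degrees(np.arctan2(d[1],d[0])),1))
F0=f([(123,126),(276,126)],0.0);F1=f([(123,126),(276,126)],0.014)
top=(P[0]+P[1])/2; ax=((P[0]+P[1])-(P[2]+P[3]));ax/=np.linalg.norm(ax); print("axis",np.degrees(np.arctan2(ax[1],ax[0])))
print("tip",(f([(202,24)],.042)[0]-top)@ax)
for F in(F0,F1): print(F.mean(0),np.linalg.norm(F[1]-F[0]),(F.mean(0)-top)@ax, F.mean(0)-ax*.04)
s=st()
```

```text
[[0.429  0.2464]
 [0.4398 0.2779]
 [0.5108 0.2528]
 [0.4999 0.2211]] [0.4698676  0.24956362]
33.4 71.1
75.3 -19.5
33.5 -108.9
75.3 160.4
axis 160.46436284463
tip 0.030035575801404573
[0.43147128 0.26250358] 0.03481742668500096 0.0028754033688380273 [0.46916863 0.24912786]
[0.42904747 0.26349702] 0.03305441863979256 0.005491882003267805 [0.46674482 0.25012129]
t 17.92 pos [0.4623 0.2552 0.1588] yaw of jaw y 71.18 zax [-0.007  0.003 -1.   ] open 0.0852 F [ 0.1 -0.6 -0.1] j7 0.62
```

Emit:
arm_command(linear=[[0.056, -0.047, 0], [0.056, -0.047, -0.25], [0.056, -0.047, -0.5], [0.056, -0.047, -0.7], [0.056, -0.047, -0.7], [0.056, -0.047, -0.7]], turn=[[-0.004, -0.009, -0.013], [-0.004, -0.009, -0.013], [-0.004, -0.009, -0.013], [-0.004, -0.009, -0.013], [-0.004, -0.009, -0.013], [-0.004, -0.009, -0.013]], grip=[-1, -1, -1, -1, -1, -1])

```text
time_s: 18.42
tool_pos: [0.4692, 0.2473, 0.0736]
tool_rot: [0.17, 0.985, -0.001, -0.001]
force: [0.0, 1.0, -0.2]
opening: 0.0853
```

Run:
```python
from h import *
s=st(); print((np.array([.469,.2495,.034])-s["tool_pos"])/.12)
```

```text
t 18.42 pos [0.4692 0.2473 0.0736] yaw of jaw y 70.4 zax [-0.002 -0.003 -1.   ] open 0.0853 F [ 0.   1.  -0.2] j7 0.59
[-0.00155458  0.01866229 -0.32963319]
```

Emit:
arm_command(linear=[[0, 0.018, -0.15], [0, 0.018, -0.3], [0, 0.018, -0.3], [0, 0.018, -0.3], [0, 0.018, -0.3], [0, 0.018, -0.3], [0, 0.018, -0.3], [0, 0.018, -0.3], [0, 0.018, -0.3], [0, 0.018, -0.3]], turn=[[0, 0, 0], [0, 0, 0], [0, 0, 0], [0, 0, 0], [0, 0, 0], [0, 0, 0], [0, 0, 0], [0, 0, 0], [0, 0, 0], [0, 0, 0]], grip=[-1, -1, -1, 0.9, 0.9, 0.9, 0.9, 0.9, 0.9, 0.9], force=80)

```text
time_s: 19.25
tool_pos: [0.4701, 0.2497, 0.039]
tool_rot: [0.17, 0.985, -0.001, -0.0]
force: [-1.6, -1.3, 6.4]
opening: 0.0329
```

Run:
```python
from h import *
m,im=wcap("wrist","pics/w18.png"); s=st()
```

```text
t 19.30 pos [0.4701 0.2497 0.039 ] yaw of jaw y 70.4 zax [-0.    -0.002 -1.   ] open 0.0331 F [-1.2 -0.8  6.2] j7 0.57
```

View pics/w18.png

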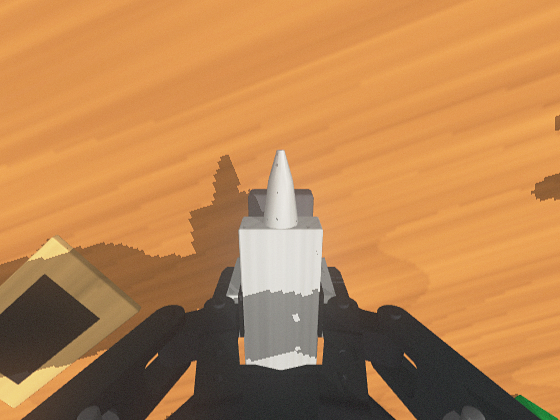

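Emit:
arm_command(linear=[[0, 0, 0.2], [0, 0, 0.4], [0, 0, 0.65], [0, 0, 0.75], [0, -0.2, 0.75], [0, -0.4, 0.75], [0, -0.6, 0.75], [-0.02, -0.7, 0.75], [-0.02, -0.7, 0.75]], turn=[[0, 0, 0], [0, 0, 0], [0, 0, 0], [0, 0, -0.12], [0, 0, -0.24], [0, 0, -0.36], [0, 0, -0.48], [0, 0, -0.6], [0, 0, -0.6]], grip=[0.9, 0.9, 0.9, 0.9, 0.9, 0.9, 0.9, 0.9, 0.9])

```text
time_s: 20.05
tool_pos: [0.466, 0.1609, 0.1282]
tool_rot: [0.4, 0.917, -0.003, -0.001]
force: [-1.3, -1.0, -6.6]
opening: 0.0331
```

Run:
```python
from h import *
s=st(); print((np.array([.464,.0815,.125])-s["tool_pos"])/.12)
```

```text
t 20.05 pos [0.466  0.1609 0.1282] yaw of jaw y 42.86 zax [-0.005 -0.005 -1.   ] open 0.0331 F [-1.3 -1.  -6.6] j7 0.34
[-0.01673959 -0.66153035 -0.02697012]
```

Emit:
arm_command(linear=[[-0.015, -0.2, 0], [-0.015, -0.4, 0], [-0.015, -0.6, 0], [-0.015, -0.66, 0], [-0.015, -0.66, 0], [-0.015, -0.66, 0], [-0.015, -0.66, 0]], turn=[[0.006, -0.006, -0.13], [0.006, -0.006, -0.26], [0.006, -0.006, -0.39], [0.006, -0.006, -0.51], [0.006, -0.006, -0.51], [0.006, -0.006, -0.51], [0.006, -0.006, -0.51]], grip=[0.9, 0.9, 0.9, 0.9, 0.9, 0.9, 0.9])

```text
time_s: 20.63
tool_pos: [0.464, 0.0833, 0.1281]
tool_rot: [0.572, 0.82, 0.0, -0.001]
force: [-0.2, -0.2, -6.7]
opening: 0.0329
```

Run:
```python
from h import *
m,im=wcap("wrist","pics/w19.png"); s=st()
```

```text
t 20.68 pos [0.464  0.0834 0.1282] yaw of jaw y 20.18 zax [-0.001  0.002 -1.   ] open 0.0333 F [-0.6 -0.3 -7.3] j7 0.16
```

View pics/w19.png

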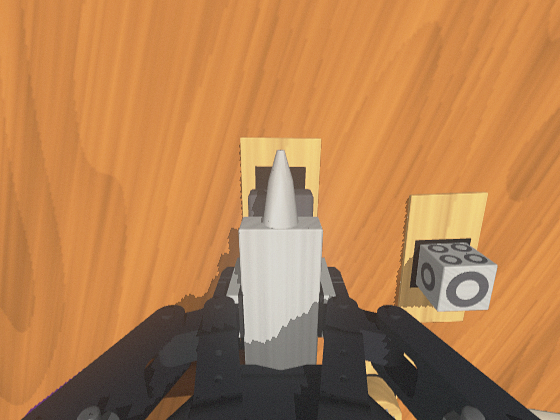

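Run:
```python
from h import *
im=cv2.imread("pics/w19.png"); m=optics.camera_model("wrist")
V=cv2.GaussianBlur(cv2.cvtColor(im,cv2.COLOR_BGR2HSV)[...,2],(3,3),0).astype(float)
print([(x,155.5+np.argmin(np.diff(V[155:180,x]))) for x in(262,270,290,298)])
for y in (172,178,184):
    d=np.diff(V[y,245:320]); print(y,245.5+np.argmin(d),245.5+np.argmax(d))
l,r,t=256,305.5,166
print(V[170:200,260].astype(int),V[140,230:330:4])
# board edges
for y in(145,155):
    H=cv2.cvtColor(im,cv2.COLOR_BGR2HSV)[...,1].astype(float); H=cv2.GaussianBlur(H,(3,3),0); d=np.diff(H[y,225:340]); print(y,225.5+np.argmin(d),225.5+np.argmax(d))
```

```text
[(262, np.float64(166.5)), (270, np.float64(166.5)), (290, np.float64(166.5)), (298, np.float64(166.5))]
172 254.5 305.5
178 254.5 304.5
184 254.5 304.5
[96 95 93 93 94 94 95 95 93 93 94 94 93 93 94 93 92 92 93 94 93 92 92 92
 93 95 96 96 97 98] [218. 214. 201. 239. 235. 237. 234. 235. 239. 237. 234. 231. 230. 224.
 231. 239. 238. 237. 236. 240. 241. 241. 239. 220. 222.]
145 239.5 320.5
155 274.5 285.5
```

Run:
```python
from h import *
im=cv2.imread("pics/w19.png"); m=optics.camera_model("wrist"); s=st()
A,B=ray(m,[(254.7,166.2),(305.7,166.2)],.005)[:,:2]
u=(B-A)/np.linalg.norm(B-A); n=np.array([u[1],-u[0]])
print(np.linalg.norm(B-A),np.degrees(np.arctan2(u[1],u[0])),"felt c",(A+B)/2+n*.044)
cv2.imwrite("pics/w19c.png",cv2.resize(im[130:300,220:340],None,fx=4.5,fy=3.5,interpolation=cv2.INTER_CUBIC))
```

```text
t 20.68 pos [0.464  0.0834 0.1282] yaw of jaw y 20.18 zax [-0.001  0.002 -1.   ] open 0.0333 F [-0.6 -0.3 -7.3] j7 0.16
0.04226444331193792 20.155836579752833 felt c [0.46534911 0.08034256]
```

View pics/w19c.png

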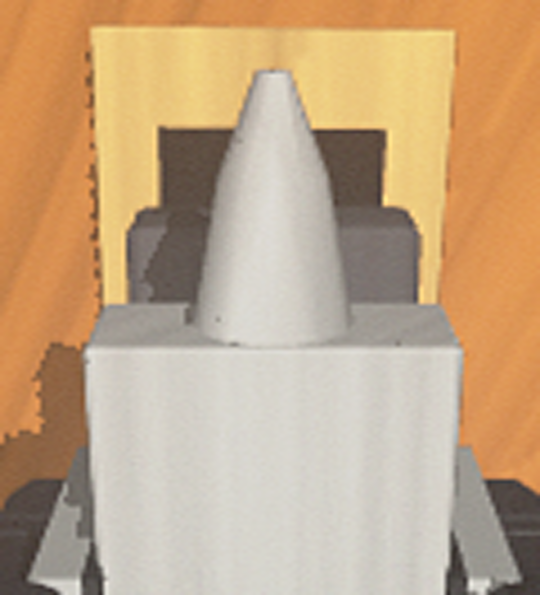

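Run:
```python
from h import *
m=optics.camera_model("wrist"); s=st()
L,Rr=128/4.5+220-.4,418/4.5+220-.4
A,B=ray(m,[(L,189),(Rr,189)],.0892)[:,:2]
u=(B-A)/np.linalg.norm(B-A); n=np.array([u[1],-u[0]]);c=(A+B)/2+n*.04
print(np.linalg.norm(B-A),np.degrees(np.arctan2(u[1],u[0])),c, c-s["tool_pos"][:2])
```

```text
t 20.68 pos [0.464  0.0834 0.1282] yaw of jaw y 20.18 zax [-0.001  0.002 -1.   ] open 0.0333 F [-0.6 -0.3 -7.3] j7 0.16
0.03561197947810663 20.156718076211185 [0.46321129 0.08656844] [-0.00083091  0.00319457]
```

Emit:
arm_command(linear=[[0.017, -0.05, -0.2], [0.017, -0.05, -0.4], [0.017, -0.05, -0.55], [0.017, -0.05, -0.64], [0.017, -0.05, -0.64], [0.017, -0.05, -0.64]], turn=[[0, 0, 0], [0, 0, 0], [0, 0, 0], [0, 0, 0], [0, 0, 0], [0, 0, 0]], grip=[0.9, 0.9, 0.9, 0.9, 0.9, 0.9])

```text
time_s: 21.18
tool_pos: [0.4659, 0.0781, 0.0511]
tool_rot: [0.572, 0.821, 0.0, -0.001]
force: [0.3, 0.4, -7.1]
opening: 0.0334
```

Run:
```python
from h import *
m,im=wcap("wrist","pics/w20.png"); s=st()
cv2.imwrite("pics/w20c.png",cv2.resize(im[130:300,200:360],None,fx=4.5,fy=3.5,interpolation=cv2.INTER_CUBIC))
```

```text
t 21.23 pos [0.4667 0.078  0.0518] yaw of jaw y 20.26 zax [-0.     0.002 -1.   ] open 0.0335 F [-0.3  0.2 -7. ] j7 0.19
```

View pics/w20c.png

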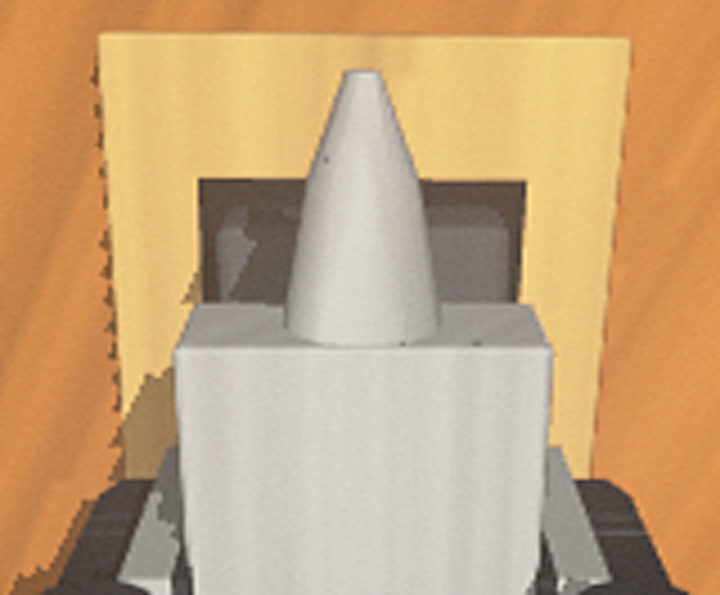

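Run:
```python
from h import *
m=optics.camera_model("wrist"); s=st()
def cen(l,r,row,z,h):
    q=np.array([(l,row),(r,row)])/[4.5,3.5]+[200,130]-.4
    A,B=ray(m,q,z)[:,:2]; u=(B-A)/np.linalg.norm(B-A); n=np.array([u[1],-u[0]]);c=(A+B)/2+n*h
    print(np.linalg.norm(B-A),np.degrees(np.arctan2(u[1],u[0])),c); return c
a=cen(198,527,179,.005,.044); b=cen(217,508,206,.0128,.04); print((a-b)*1000)
```

```text
t 21.23 pos [0.4667 0.078  0.0518] yaw of jaw y 20.26 zax [-0.     0.002 -1.   ] open 0.0335 F [-0.3  0.2 -7. ] j7 0.19
0.042042166146714896 20.223575744305386 [0.46618301 0.08013267]
0.03573336656156071 20.22265218011516 [0.46568186 0.08150086]
[ 0.50114882 -1.3681956 ]
```

Emit:
arm_command(linear=[[0.002, -0.011, -0.03], [0.002, -0.011, -0.06], [0.002, -0.011, -0.065], [0.002, -0.011, -0.065]], turn=[[0, 0, 0], [0, 0, 0], [0, 0, 0], [0, 0, 0]], grip=[0.9, 0.9, 0.9, 0.9])

```text
time_s: 21.57
tool_pos: [0.467, 0.0767, 0.0442]
tool_rot: [0.572, 0.82, 0.001, -0.001]
force: [0.6, 0.1, -6.7]
opening: 0.0332
```

Run:
```python
from h import *
m,im=wcap("wrist","pics/w21.png"); s=st()
cv2.imwrite("pics/w21c.png",cv2.resize(im[130:300,200:360],None,fx=4.5,fy=3.5,interpolation=cv2.INTER_CUBIC))
```

```text
t 21.62 pos [0.467  0.0767 0.0443] yaw of jaw y 20.25 zax [ 0.     0.002 -1.   ] open 0.0331 F [-0.4 -0.8 -6.6] j7 0.19
```

View pics/w21c.png

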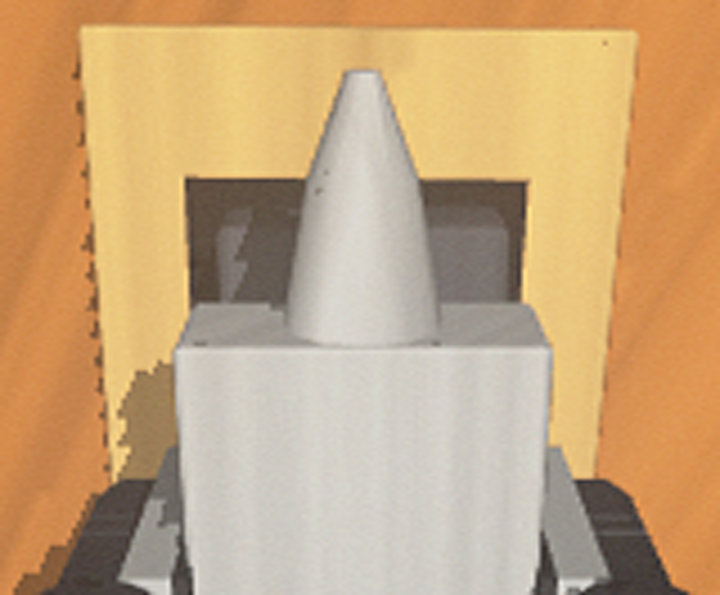

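Emit:
arm_command(linear=[[-0.007, 0.002, -0.005], [-0.007, 0.002, -0.012], [-0.007, 0.002, -0.018], [-0.007, 0.002, -0.018]], turn=[[0, 0, 0], [0, 0, 0], [0, 0, 0], [0, 0, 0]], grip=[0.9, 0.9, 0.9, 0.9])

```text
time_s: 21.95
tool_pos: [0.4668, 0.0769, 0.044]
tool_rot: [0.572, 0.82, 0.001, -0.0]
force: [-4.6, -1.7, 16.4]
opening: 0.0331
```

Run:
```python
from h import *
m,im=wcap("wrist","pics/w22.png"); s=st()
cv2.imwrite("pics/w22c.png",cv2.resize(im[130:300,200:360],None,fx=4.5,fy=3.5,interpolation=cv2.INTER_CUBIC))
```

```text
t 22.00 pos [0.4668 0.0769 0.044 ] yaw of jaw y 20.24 zax [ 0.001  0.002 -1.   ] open 0.033 F [-4.4 -1.  15.1] j7 0.19
```

View pics/w22c.png

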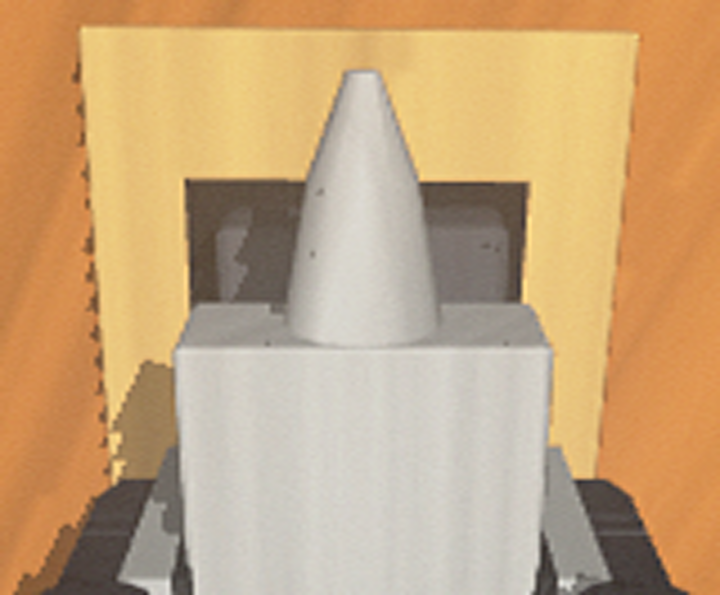

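Emit:
arm_command(linear=[[0, 0, 0.03], [-0.006, -0.002, 0.03], [-0.006, -0.002, 0.03], [-0.006, -0.002, 0.01], [-0.006, -0.002, -0.005], [-0.006, -0.002, -0.008], [-0.006, -0.002, -0.008]], turn=[[0, 0, 0], [0, 0, 0], [0, 0, 0], [0, 0, 0], [0, 0, 0], [0, 0, 0], [0, 0, 0]], grip=[0.9, 0.9, 0.9, 0.9, 0.9, 0.9, 0.9])

```text
time_s: 22.58
tool_pos: [0.466, 0.0768, 0.044]
tool_rot: [0.572, 0.82, 0.001, -0.0]
force: [-5.0, -1.3, 14.2]
opening: 0.0332
```

Run:
```python
from h import *
m,im=wcap("wrist","pics/w23.png"); s=st()
cv2.imwrite("pics/w23c.png",cv2.resize(im[130:300,200:360],None,fx=4.5,fy=3.5,interpolation=cv2.INTER_CUBIC))
```

```text
t 22.63 pos [0.466  0.0768 0.044 ] yaw of jaw y 20.25 zax [ 0.001  0.003 -1.   ] open 0.0332 F [-5.7  0.2 14.4] j7 0.19
```

View pics/w23c.png

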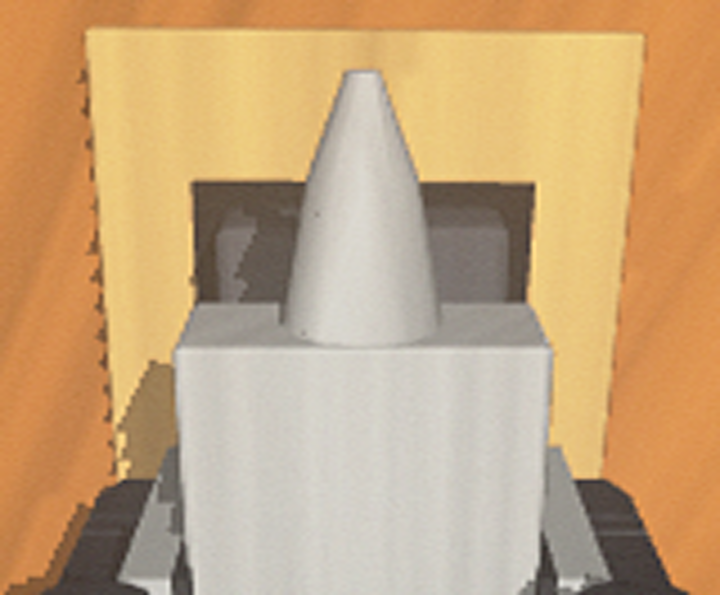

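Centred on all visible sides. Release and rise.

Emit:
arm_command(linear=[[0, 0, 0.005], [0, 0, 0.005], [0, 0, 0.005], [0, 0, 0.005], [0, 0, 0.005], [0, 0, 0.3], [0, 0, 0.6], [0, 0, 1], [0, 0, 1], [0, 0, 1]], turn=[[0, 0, 0], [0, 0, 0], [0, 0, 0], [0, 0, 0], [0, 0, 0], [0, 0, 0], [0, 0, 0], [0, 0, 0], [0, 0, 0], [0, 0, 0]], grip=[-1, -1, -1, -1, -1, -1, -1, -1, -1, -1])

```text
time_s: 23.47
tool_pos: [0.4686, 0.0773, 0.167]
tool_rot: [0.572, 0.82, 0.004, 0.002]
force: [0.2, 0.6, 0.3]
opening: 0.0853
```

Run:
```python
from h import *
m,im=wcap("wrist","pics/w24.png"); s=st()
im=cv2.imread("pics/top10.png"); mt=optics.camera_model("top")
cv2.imwrite("pics/top10c.png",cv2.resize(im[210:320,280:400],None,fx=5,fy=5,interpolation=cv2.INTER_CUBIC))
```

```text
t 23.52 pos [0.467 0.077 0.165] yaw of jaw y 20.25 zax [ 0.004  0.003 -1.   ] open 0.0853 F [-1.  -0.1 -0.5] j7 0.17
```

View pics/w24.png

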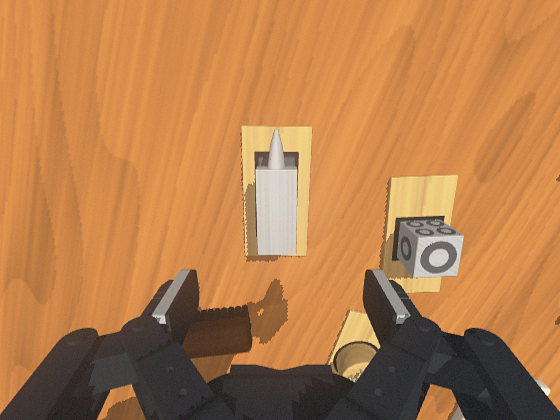

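View pics/top10c.png

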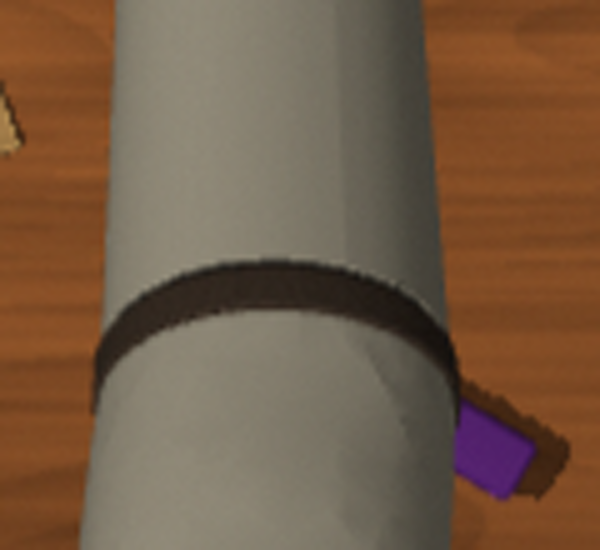

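Emit:
arm_command(linear=[[-0.02, -0.12, 0], [-0.04, -0.24, 0], [-0.06, -0.36, 0], [-0.08, -0.48, 0], [-0.1, -0.6, 0], [-0.12, -0.7, 0], [-0.12, -0.7, 0]], turn=[[0, 0, -0.15], [0, 0, -0.3], [0, 0, -0.45], [0, 0, -0.6], [0, 0, -0.75], [0, 0, -0.9], [0, 0, -0.9]], grip=[-1, -1, -1, -1, -1, -1, -1])

```text
time_s: 24.1
tool_pos: [0.4505, -0.0096, 0.163]
tool_rot: [0.823, 0.569, -0.0, 0.001]
force: [-0.6, 0.0, -0.5]
opening: 0.0855
```

Emit:
arm_command(linear=[[-0.02, -0.12, 0], [-0.04, -0.24, 0], [-0.06, -0.36, 0], [-0.08, -0.48, 0], [-0.1, -0.6, 0], [-0.12, -0.7, 0], [-0.12, -0.7, 0], [-0.12, -0.7, 0]], turn=[[0, 0, -0.15], [0, 0, -0.3], [0, 0, -0.45], [0, 0, -0.6], [0, 0, -0.75], [0, 0, -0.9], [0, 0, -0.9], [0, 0, -0.9]], grip=[-1, -1, -1, -1, -1, -1, -1, -1])

```text
time_s: 24.77
tool_pos: [0.4355, -0.0931, 0.162]
tool_rot: [0.968, 0.251, -0.001, 0.001]
force: [1.0, 1.1, 0.7]
opening: 0.0852
```

Run:
```python
from h import *
m,im=wcap("wrist","pics/w25.png"); s=st(); print(proj(m,[.4391,-.0917,.04]))
```

```text
t 24.82 pos [ 0.4358 -0.0925  0.1622] yaw of jaw y -60.84 zax [-0.002 -0.002 -1.   ] open 0.0853 F [ 0.8  0.6 -0.1] j7 -0.77
[[280.70205301 208.92142686]]
```

View pics/w25.png

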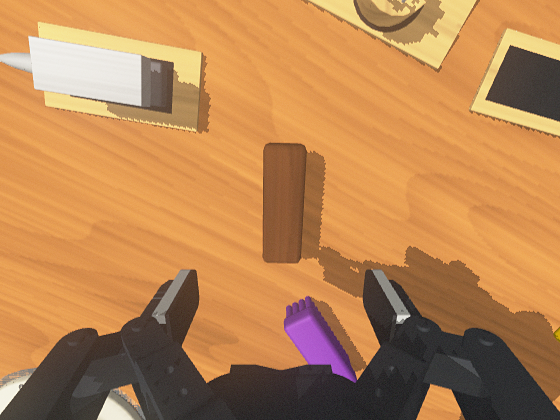

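Run:
```python
from h import *
im=cv2.imread("pics/w25.png"); m=optics.camera_model("wrist")
hsv=cv2.cvtColor(im,cv2.COLOR_BGR2HSV)
print([tuple(int(v) for v in hsv[y,x]) for x,y in((285,200),(315,200),(303,200),(265,200))])
cv2.imwrite("pics/w25c.png",cv2.resize(im[135:275,235:335],None,fx=4.2,fy=4.2,interpolation=cv2.INTER_CUBIC))
```

```text
[(12, 154, 139), (14, 161, 160), (13, 154, 91), (13, 163, 139)]
```

View pics/w25c.png

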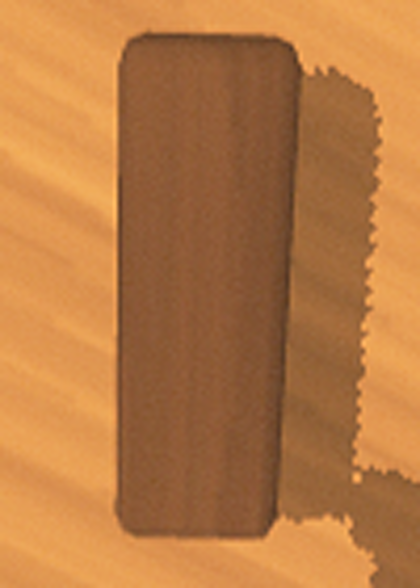

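Run:
```python
from h import *
m=optics.camera_model("wrist"); s=st()
P=ray(m,np.array([(120,38),(297,38),(277,534),(117,534)])/4.2+[235,135]-.4,.037)[:,:2]
print(P.mean(0))
for i in range(4):
    d=P[(i+1)%4]-P[i]; print(round(np.linalg.norm(d)*1000,1),round(np.degrees(np.arctan2(d[1],d[0])),1))
print((np.r_[P.mean(0),.08]-s["tool_pos"])/.12)
```

```text
t 24.82 pos [ 0.4358 -0.0925  0.1622] yaw of jaw y -60.84 zax [-0.002 -0.002 -1.   ] open 0.0853 F [ 0.8  0.6 -0.1] j7 -0.77
[ 0.44104332 -0.09224861]
34.3 -60.9
108.5 -151.6
35.7 119.1
108.5 27.7
[ 0.04359597  0.0024235  -0.68503634]
```

Emit:
arm_command(linear=[[0.044, 0.002, -0.2], [0.044, 0.002, -0.4], [0.044, 0.002, -0.6], [0.044, 0.002, -0.68], [0.044, 0.002, -0.68], [0.044, 0.002, -0.68]], turn=[[0, 0, -0.018], [0, 0, -0.018], [0, 0, -0.018], [0, 0, -0.018], [0, 0, -0.018], [0, 0, -0.018]], grip=[-1, -1, -1, -1, -1, -1])

```text
time_s: 25.32
tool_pos: [0.4409, -0.0917, 0.0804]
tool_rot: [0.969, 0.246, -0.002, 0.0]
force: [0.6, -0.7, 0.6]
opening: 0.0854
```

Run:
```python
from h import *
s=st(); print((np.array([.441,-.0922,.040])-s["tool_pos"])/.12)
```

```text
t 25.32 pos [ 0.4409 -0.0917  0.0804] yaw of jaw y -61.51 zax [-0.004 -0.002 -1.   ] open 0.0854 F [ 0.6 -0.7  0.6] j7 -0.68
[ 0.00117582 -0.00416934 -0.33668161]
```

Emit:
arm_command(linear=[[0, -0.004, -0.17], [0, -0.004, -0.34], [0, -0.004, -0.34], [0, -0.004, -0.34], [0, -0.004, -0.34], [0, -0.004, -0.34], [0, -0.004, -0.34], [0, -0.004, -0.34], [0, -0.004, -0.34], [0, -0.004, -0.34]], turn=[[0, 0, 0], [0, 0, 0], [0, 0, 0], [0, 0, 0], [0, 0, 0], [0, 0, 0], [0, 0, 0], [0, 0, 0], [0, 0, 0], [0, 0, 0]], grip=[-1, -1, -1, 0.9, 0.9, 0.9, 0.9, 0.9, 0.9, 0.9], force=40)

```text
time_s: 26.15
tool_pos: [0.4418, -0.0922, 0.0409]
tool_rot: [0.969, 0.246, -0.001, 0.0]
force: [-0.5, -0.3, 7.2]
opening: 0.0357
```

Emit:
arm_command(linear=[[0, 0, 0.2], [0, 0, 0.4], [0, 0, 0.65], [0, 0, 0.75], [0, 0, 0.75]], turn=[[0, 0, 0], [0, 0, 0], [0, 0, 0], [0, 0, 0], [0, 0, 0]], grip=[0.9, 0.9, 0.9, 0.9, 0.9])

```text
time_s: 26.57
tool_pos: [0.4442, -0.0925, 0.1341]
tool_rot: [0.969, 0.246, 0.002, 0.001]
force: [0.3, 0.2, -1.5]
opening: 0.0351
```

Run:
```python
from h import *
m,im=wcap("wrist","pics/w26.png"); s=st(); print((np.array([.641,-.254,.12])-s["tool_pos"])/.12)
```

```text
t 26.62 pos [ 0.4432 -0.0921  0.1325] yaw of jaw y -61.49 zax [ 0.003 -0.001 -1.   ] open 0.0352 F [-0.4 -0.1 -1. ] j7 -0.73
[ 1.64847972 -1.34909932 -0.10402709]
```

View pics/w26.png

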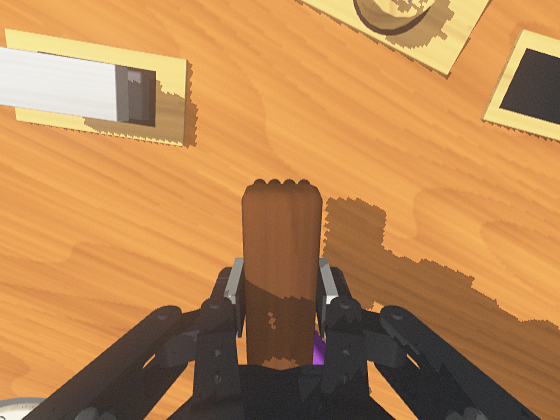

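Emit:
arm_command(linear=[[0.14, -0.11, 0], [0.28, -0.22, 0], [0.42, -0.33, 0], [0.56, -0.44, 0], [0.7, -0.55, 0], [0.82, -0.67, 0], [0.82, -0.67, 0]], turn=[[0, 0, 0.14], [0, 0, 0.28], [0, 0, 0.43], [0, 0, 0.57], [0, 0, 0.71], [0, 0, 0.85], [0, 0, 0.85]], grip=[0.9, 0.9, 0.9, 0.9, 0.9, 0.9, 0.9])

```text
time_s: 27.2
tool_pos: [0.5434, -0.1758, 0.1312]
tool_rot: [0.834, 0.551, 0.001, 0.001]
force: [0.0, -1.7, -1.3]
opening: 0.0355
```

Run:
```python
from h import *
s=st(); print((np.array([.641,-.254,.125])-s["tool_pos"])/.12)
```

```text
t 27.20 pos [ 0.5434 -0.1758  0.1312] yaw of jaw y -23.08 zax [ 0.004 -0.001 -1.   ] open 0.0355 F [ 0.  -1.7 -1.3] j7 0.01
[ 0.81352457 -0.65159751 -0.05171201]
```

Emit:
arm_command(linear=[[0.14, -0.11, 0], [0.28, -0.22, 0], [0.42, -0.33, 0], [0.56, -0.44, 0], [0.7, -0.55, 0], [0.81, -0.65, 0], [0.81, -0.65, 0], [0.81, -0.65, 0]], turn=[[0, 0.004, 0.14], [0, 0.004, 0.28], [0, 0.004, 0.43], [0, 0.004, 0.57], [0, 0.004, 0.71], [0, 0.004, 0.84], [0, 0.004, 0.84], [0, 0.004, 0.84]], grip=[0.9, 0.9, 0.9, 0.9, 0.9, 0.9, 0.9, 0.9])

```text
time_s: 27.87
tool_pos: [0.6394, -0.254, 0.1289]
tool_rot: [0.612, 0.791, 0.0, -0.002]
force: [-0.1, 0.2, -0.5]
opening: 0.0352
```

Run:
```python
from h import *
m,im=wcap("wrist","pics/w27.png"); s=st()
```

```text
t 27.92 pos [ 0.639  -0.2531  0.1291] yaw of jaw y 14.57 zax [-0.003  0.003 -1.   ] open 0.0353 F [-0.2  1.1 -1.4] j7 0.65
```

View pics/w27.png

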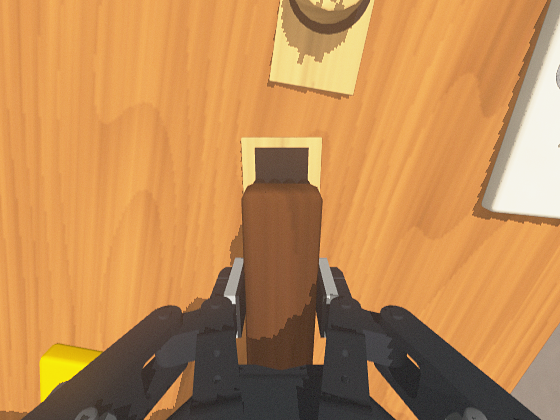

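Run:
```python
from h import *
im=cv2.imread("pics/w27.png")
im=np.clip(im.astype(float)*1.5,0,255).astype(np.uint8)
cv2.imwrite("pics/w27c.png",cv2.resize(im[125:245,225:340],None,fx=6,fy=5,interpolation=cv2.INTER_CUBIC))
```

```text
(no output)
```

View pics/w27c.png

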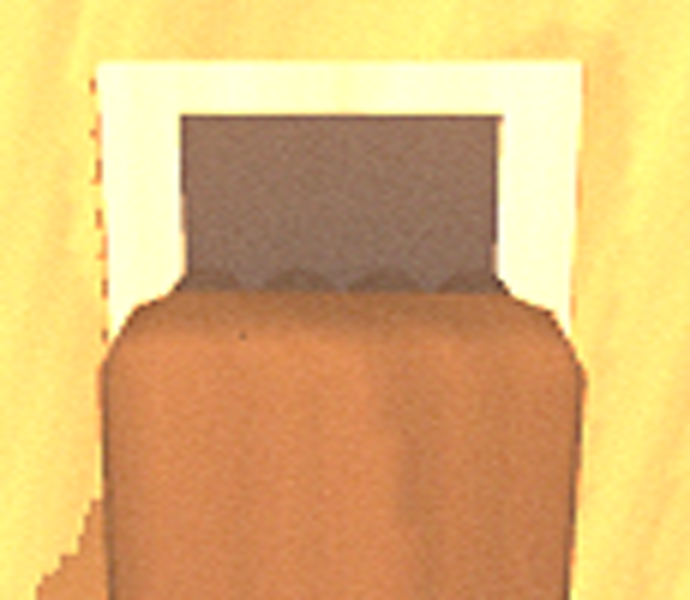

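```bash
cat >> h.py <<'E'
def cen2(m,q,z,h,fx,fy,ox,oy):
    q=np.array(q)/[fx,fy]+[ox,oy]-.4
    A,B=ray(m,q,z)[:,:2]; u=(B-A)/np.linalg.norm(B-A); n=np.array([u[1],-u[0]]);c=(A+B)/2+n*h
    print("w",np.linalg.norm(B-A).round(4),np.degrees(np.arctan2(u[1],u[0])).round(2),c.round(4)); return c
E
python3 - <<'E'
from h import *
m=optics.camera_model("wrist"); s=st(); zb=s["tool_pos"][2]-.0409; k=(6,5,225,125)
a=cen2(m,[(181,115),(500,115)],.005,.059,*k)
b=cen2(m,[(175,292),(505,292)],zb+.02,.055,*k)
c=cen2(m,[(185,269),(495,269)],zb,.052,*k)
print((a-b)*1000,(a-c)*1000)
E
```

```text
t 27.92 pos [ 0.639  -0.2531  0.1291] yaw of jaw y 14.57 zax [-0.003  0.003 -1.   ] open 0.0353 F [-0.2  1.1 -1.4] j7 0.65
w 0.0433 14.55 [ 0.6407 -0.2558]
w 0.0267 14.56 [ 0.6408 -0.2567]
w 0.0286 14.56 [ 0.6406 -0.2559]
[-0.10009082  0.9014458 ] [0.09409856 0.09628537]
```

Emit:
arm_command(linear=[[0, 0, -0.2], [0, 0, -0.4], [0, 0, -0.55], [0, 0, -0.64], [0, 0, -0.64], [0, 0, -0.64]], turn=[[-0.004, -0.004, 0], [-0.004, -0.004, 0], [-0.004, -0.004, 0], [-0.004, -0.004, 0], [-0.004, -0.004, 0], [-0.004, -0.004, 0]], grip=[0.9, 0.9, 0.9, 0.9, 0.9, 0.9])

```text
time_s: 28.42
tool_pos: [0.6383, -0.2522, 0.0517]
tool_rot: [0.612, 0.791, -0.0, -0.001]
force: [-0.2, -0.5, -1.4]
opening: 0.0355
```

Run:
```python
from h import *
m,im=wcap("wrist","pics/w28.png"); s=st()
im=np.clip(im.astype(float)*1.5,0,255).astype(np.uint8)
cv2.imwrite("pics/w28c.png",cv2.resize(im[125:245,205:360],None,fx=5,fy=5,interpolation=cv2.INTER_CUBIC))
```

```text
t 28.47 pos [ 0.6393 -0.2528  0.053 ] yaw of jaw y 14.56 zax [ 0.001 -0.001 -1.   ] open 0.0353 F [ 0.3  0.3 -0.8] j7 0.65
```

View pics/w28c.png

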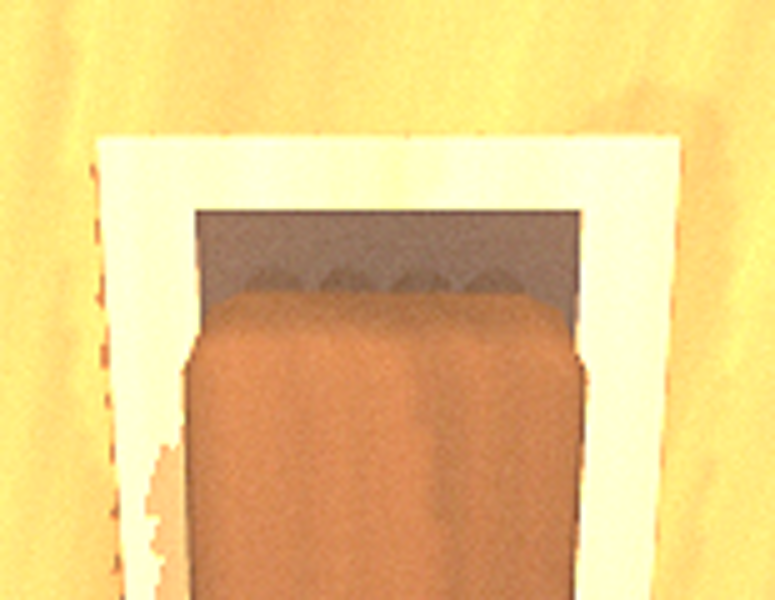

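Run:
```python
from h import *
m=optics.camera_model("wrist"); s=st(); zb=s["tool_pos"][2]-.0409; k=(5,5,205,125)
a=cen2(m,[(196,210),(581,210)],.005,.059,*k)
b=cen2(m,[(222,292),(550,292)],zb+.02,.055,*k)
c=cen2(m,[(248,269),(524,269)],zb,.052,*k)
print((a-b)*1000,(a-c)*1000)
```

```text
t 28.47 pos [ 0.6393 -0.2528  0.053 ] yaw of jaw y 14.56 zax [ 0.001 -0.001 -1.   ] open 0.0353 F [ 0.3  0.3 -0.8] j7 0.65
w 0.0438 14.52 [ 0.6421 -0.2572]
w 0.0318 14.52 [ 0.6414 -0.2564]
w 0.0305 14.52 [ 0.6413 -0.2556]
[ 0.66762995 -0.87460592] [ 0.74676641 -1.6187664 ]
```

Emit:
arm_command(linear=[[0.004, -0.009, -0.02], [0.004, -0.009, -0.045], [0.004, -0.009, -0.06], [0.004, -0.009, -0.068], [0.004, -0.009, -0.068]], turn=[[0, 0, 0.003], [0, 0, 0.003], [0, 0, 0.003], [0, 0, 0.003], [0, 0, 0.003]], grip=[0.9, 0.9, 0.9, 0.9, 0.9])

```text
time_s: 28.88
tool_pos: [0.6404, -0.2541, 0.046]
tool_rot: [0.611, 0.792, 0.0, 0.001]
force: [-1.8, 0.7, 4.0]
opening: 0.0353
```

Run:
```python
from h import *
m,im=wcap("wrist","pics/w29.png"); s=st()
im=np.clip(im.astype(float)*1.5,0,255).astype(np.uint8)
cv2.imwrite("pics/w29c.png",cv2.resize(im[125:245,205:360],None,fx=5,fy=5,interpolation=cv2.INTER_CUBIC))
```

```text
t 28.93 pos [ 0.6404 -0.2541  0.046 ] yaw of jaw y 14.69 zax [ 0.002 -0.001 -1.   ] open 0.0357 F [-2.3  1.6  6. ] j7 0.66
```

View pics/w29c.png

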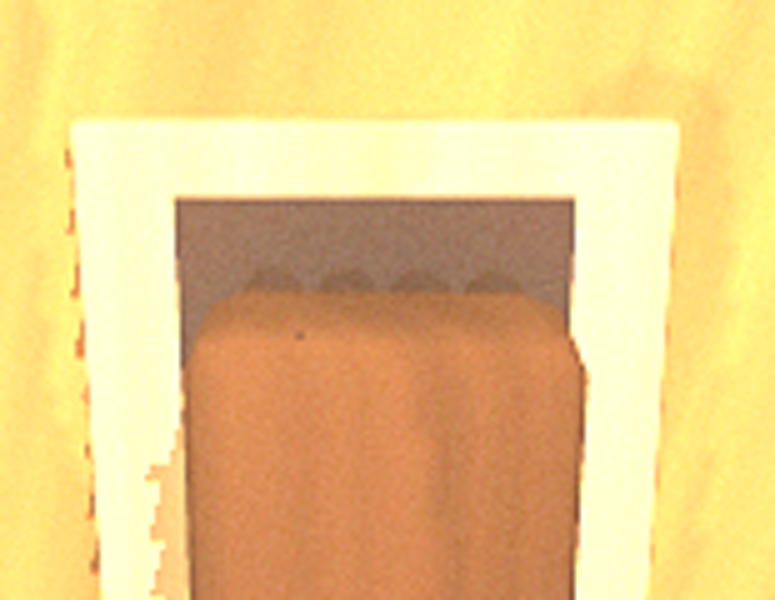

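Run:
```python
from h import *
m=optics.camera_model("wrist"); s=st(); k=(5,5,205,125)
a=cen2(m,[(176,198),(575,198)],.005,.059,*k)
b=cen2(m,[(222,292),(550,292)],.025,.055,*k)
c=cen2(m,[(248,269),(524,269)],.005,.052,*k)
print((a-b)*1000,(a-c)*1000)
```

```text
t 28.93 pos [ 0.6404 -0.2541  0.046 ] yaw of jaw y 14.69 zax [ 0.002 -0.001 -1.   ] open 0.0357 F [-2.3  1.6  6. ] j7 0.66
w 0.0434 14.64 [ 0.6411 -0.2565]
w 0.0318 14.63 [ 0.6425 -0.2577]
w 0.0305 14.63 [ 0.6424 -0.257 ]
[-1.38520805  1.28880216] [-1.32976159  0.55045909]
```

Lift a little, shift by (−1.3, +0.8) mm, and set down.

Emit:
arm_command(linear=[[0, 0, 0.03], [-0.011, 0.007, 0.03], [-0.011, 0.007, 0.03], [-0.011, 0.007, 0.01], [-0.011, 0.007, -0.005], [-0.011, 0.007, -0.008], [-0.011, 0.007, -0.008]], turn=[[0, 0, 0], [0, 0, 0], [0, 0, 0], [0, 0, 0], [0, 0, 0], [0, 0, 0], [0, 0, 0]], grip=[0.9, 0.9, 0.9, 0.9, 0.9, 0.9, 0.9])

```text
time_s: 29.52
tool_pos: [0.6391, -0.2533, 0.046]
tool_rot: [0.611, 0.792, 0.0, 0.001]
force: [-2.4, 0.3, 7.9]
opening: 0.0353
```

Run:
```python
from h import *
m,im=wcap("wrist","pics/w30.png"); s=st()
im=np.clip(im.astype(float)*1.5,0,255).astype(np.uint8)
cv2.imwrite("pics/w30c.png",cv2.resize(im[125:245,205:360],None,fx=5,fy=5,interpolation=cv2.INTER_CUBIC))
```

```text
t 29.57 pos [ 0.6391 -0.2533  0.046 ] yaw of jaw y 14.69 zax [ 0.002 -0.001 -1.   ] open 0.0352 F [-3.5  1.1  8.2] j7 0.66
```

View pics/w30c.png

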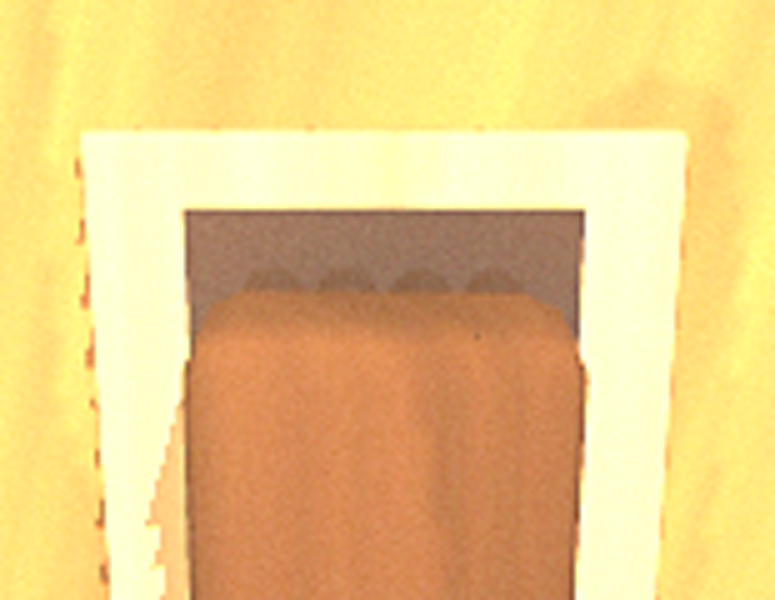

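Aligned: felt centre column 385 against brush 386, with an end gap of about 7 mm as expected. Release, rise, and check everything from the top.

Emit:
arm_command(linear=[[0, 0, 0.005], [0, 0, 0.005], [0, 0, 0.005], [0, 0, 0.005], [0, 0, 0.005], [0, 0, 0.3], [0, 0, 0.6], [0, 0, 1], [0, 0, 1], [0, 0, 1]], turn=[[0, 0, 0], [0, 0, 0], [0, 0, 0], [0, 0, 0], [0, 0, 0], [0, 0, 0], [0, 0, 0], [0, 0, 0], [0, 0, 0], [0, 0, 0]], grip=[-1, -1, -1, -1, -1, -1, -1, -1, -1, -1])

```text
time_s: 30.4
tool_pos: [0.642, -0.2545, 0.1711]
tool_rot: [0.611, 0.792, 0.002, 0.005]
force: [0.2, -0.6, 0.7]
opening: 0.0854
```

Run:
```python
from h import *
m,im=wcap("wrist","pics/w31.png"); s=st()
cv2.imwrite("pics/w31c.png",cv2.resize(im[110:290,200:360],None,fx=3.3,fy=3.3,interpolation=cv2.INTER_CUBIC))
```

```text
t 30.45 pos [ 0.6404 -0.2538  0.1683] yaw of jaw y 14.69 zax [ 0.006 -0.002 -1.   ] open 0.0853 F [ 0.4 -0.2 -0.7] j7 0.65
```

View pics/w31c.png

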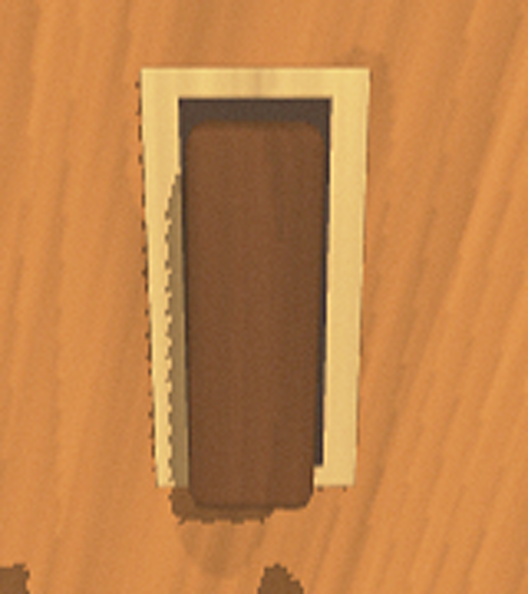

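Emit:
arm_command(linear=[[0, 0, 0.35], [0, 0, 0.7], [0, -0.2, 1], [0, -0.5, 1], [0, -0.8, 1], [0, -1, 1], [0, -1, 1]], turn=[[0, 0, 0], [0, 0, 0], [0, 0, 0], [0, 0, 0], [0, 0, 0], [0, 0, 0], [0, 0, 0]], grip=[-1, -1, -1, -1, -1, -1, -1])

```text
time_s: 31.03
tool_pos: [0.6365, -0.382, 0.2858]
tool_rot: [0.614, 0.789, -0.002, 0.003]
force: [-1.4, -0.8, -0.4]
opening: 0.0857
```

Emit:
arm_command(linear=[[-0.3, -0.3, 0], [-0.6, -0.6, 0], [-1, -0.9, 0], [-1, -1, 0], [-1, -1, 0], [-1, -1, 0]], turn=[[0, 0, 0], [0, 0, 0], [0, 0, 0], [0, 0, 0], [0, 0, 0], [0, 0, 0]], grip=[-1, -1, -1, -1, -1, -1])

```text
time_s: 31.53
tool_pos: [0.5101, -0.507, 0.2839]
tool_rot: [0.618, 0.786, -0.004, 0.001]
force: [-1.2, 0.3, -0.1]
opening: 0.0852
```

Run:
```python
from h import *
s=st(); mt,im=wcap("top","pics/top31.png"); ms,i2=wcap("side","pics/side31.png")
cv2.imwrite("pics/top31c.png",cv2.resize(im[120:270,130:420],None,fx=2.7,fy=2.7,interpolation=cv2.INTER_CUBIC))
cv2.imwrite("pics/side31c.png",cv2.resize(i2[110:350,170:430],None,fx=2.5,fy=2.5,interpolation=cv2.INTER_CUBIC))
```

```text
t 31.53 pos [ 0.5101 -0.507   0.2839] yaw of jaw y 13.64 zax [-0.003 -0.007 -1.   ] open 0.0852 F [-1.2  0.3 -0.1] j7 1.05
```

View pics/top31c.png

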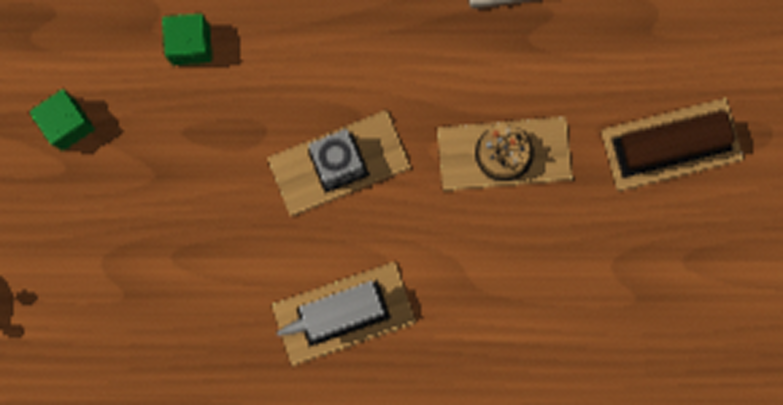

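View pics/side31c.png

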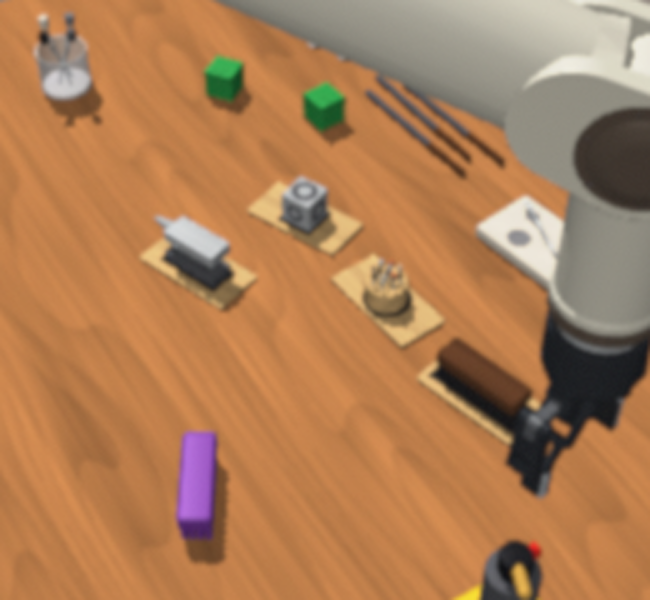

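The top and side views show all four tools upright on their inlays, and the decoys, torch and jar in place. The arm is clear, so I'm handing in.

Run:
```python
from h import *
print(ctrl.hand_in())
```

```text
the job is handed in; nothing more can be done
None
```

All four tools are back on their matching boards, and I handed the job in at about 32 s of the 104 s allowed. I placed them in the order you listed: bur stand, steel doming block, horn anvil, dark brush.

- **Corrections:** The first bur-stand placing was about 3 mm off centre in the wrist view. I re-gripped it and moved it. The doming block, anvil and brush each got a nudge of about 1–3 mm before release.
- **Last checks:** Close wrist views before release showed the doming block, anvil and brush within about 1 mm of centre and lined up; the bur stand showed the same after release. The brush's wrist view after release suggested its alignment with the felt is within about 1°. The final top and side views showed all four upright on their inlays. The green cubes, purple brush, torch and jar were where they stood.
- **Forces:** The highest reading I saw was about 17 N, against the 40 N and 120 N limits.
- **Disagreements:** The long-range wrist view and the top camera differed by 1–2 mm on where the felts are. I used the close-up gap between foot and felt instead. I checked the final top view by eye only and did not measure it again.

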